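# Sort left-hand and right-hand oven-door hinges

## Robot

A 6-joint arm with a two-finger parallel gripper is mounted at the origin on the work surface. World frame = base frame: x ahead of the robot, y to its left, z up, the work surface at z = 0. Lengths are in m, angles in rad, forces in N, time in s.
With the tool pointing down it reaches from about 0.425 to 0.95 m from the base axis. Payload 3.5 kg.
Tool frame: the origin (TCP) lies midway between the tips of the shut fingers; the grasp point (between the pads) lies 19 mm behind it (ctrl.tcp_to_grasp is the distance from the TCP to the grasp point, in m); z points along the fingers, x is the direction in which the jaws open and shut, and the axes are right-handed (so a half turn about z gives the same grasp; the last joint's range is limited). The gripper opens to 85 mm and grips with 20 to 120 N. Pads are 22 mm wide; open, the fingers measure 114 mm over their backs; the gripper's body (76 mm by 85 mm) begins 54 mm behind the grasp point. The pads swing forward as they close: fully open they stand 13 mm farther back than shut.
Start: joints at [0.978, 0.286, 1.577, -0, 1.279, -0.15], TCP at [0.289, 0.61, 0.231] pointing down, gripper open.
Joint ranges: [-2.77, 2.77], [-0.9, 2.22], [0.21, 2.48], [-1.53, 4.67], [0.24, 2.81], [-2.84, 2.84]. Speed limits (rad/s): [2.79, 2.79, 3.14, 3.14, 3.14, 3.14].

## Interface

Orientations are given as a unit quaternion [x, y, z, w].
In Python, from plant import ctrl, cams, workorder, spotter gives the robot as it stands. The module is installed in compiled form; this text tells all that it offers.
- The arm moves only by the tool send_rows, never from a script. Its argument "motion" is one flat list of numbers, 5 for each row, row after row: the shift along the tool's x, y, z in cm, then the turn about the tool's z in rad, then the finger opening in cm, from 0 to 8.54. In form: [tx, ty, tz, spin, gripper, tx, ty, tz, spin, gripper, ...]. A call has 1 to 12 rows; each row shifts and turns the pose as measured when the row begins, along the tool's axes as they then stand; what a row does not reach is not made up. A row lasts 1/10 s, in which the tool goes at most 50 mm and 8.59 degrees, less where a joint would pass 70% of its speed; a pose out of reach is approached as far as the arm can. A call is refused whole if a number of a shift passes 5 or a number of a turn 0.15, either way. A call with a gripper value outside its range is refused whole. The fingers move at their own pace and stop on an object; "grip_force" is the grip in N (left out, the last holds). Time passes only in rows, so rows that do not move let the fingers close. It gives the time, the measured TCP pose, the force and the opening at its end, in the units of the state.
- ctrl.get_state(): the state, without advancing time (a new reading comes with each control period).
- cams.read_camera(name): name is "side" or "top" or "wrist"; returns (picture, depth): 384x512x3 uint8, red, green, blue; 384x512 float32, m along the optical axis (not along the pixel's ray), 0 where there is no reading.
- cams.camera_params(name): a dict with "fx", "fy", "cx", "cy" (pixels), "xyz" and "attitude" of the camera in the world; the wrist camera has in their place "mount" (4x4, takes a point from camera to tool coordinates, whose origin is the TCP and whose axes are the tool frame's). Camera axes: x right, y down, z forward; pixel columns grow to the right and rows downward; lengths in m; the calibration is good to about 2 mm. A picture is of the moment at which its call begins: read the wrist's pose just before it. camera_params takes no time and is no camera call.
- workorder.sign_off(): hands the job in, once; it reports no verdict.
Trained networks look in the newest picture that a camera, given by its name, has taken for a name from the list of things; names that differ only in an ending like _2 or _b are one class to them, and where a whole thing is asked for, a point or a joint stands for the part that bears it (a point fixed in the world has none). Each returns a list of dicts, best first, with "conf" (0 to 1); they miss things now and then, are a little off and sometimes report something else, mostly with a low value. They report only what shows in the picture. A call takes as long as a camera call. They do not tell look-alikes from the thing itself.
- spotter.trace(target, camera): "mask" (384x512 bool, what is visible of it) and "bbox" ([left, top, width, height] in pixels, round what is visible of it).
The state is a dict: "time": time; "qpos": joint angles; "dq": joint speeds; "joint_efforts": joint torques, N m; "eef_pos": TCP position; "tcp_rot": TCP orientation; "contact_force": force on the tool from outside, world axes, zero at the start; "wrist_torque": the same for the moment, N m; "opening": opening from 0.0 (shut) to 1.0 (fully open).
Only numpy, scipy, OpenCV 4.12 (cv2) and the standard library are available. Lean on these libraries where they do the work, as an engineer would, in place of code of your own. Each camera call takes 0.05 s, during which the arm holds its last target.

## Task

Sort the three loose oven-door hinges on the bench into the two grey bins, each into the bin whose sample hinge (standing on the step at the bin's far end) is of the same hand. Seen from its tail end with the round barrel away from you and the foot plate down, a left-hand hinge has its foot plate on the left of the upright web, a right-hand one on the right; there are two left-hand hinges and one right-hand. Set each one standing flat on its foot on the bin's floor, and leave the screwdriver, spray bottle and red plug where they are.

Things in the scene. Friction and masses are not known exactly. Their poses are not given: they have to be found in the camera images.
- lh_a_mid (a point): Left-hand aluminium hinge, 160 g, stands on its underside; point: web middle, 22 up; z up. Upright web 10 thick (y), x -40..30, 44 high; round upright barrel at +x end (28 dia., 52 high, axis x = 38). Foot plate 6 thick, x -36..28, juts from the web's bottom on the left (+y) side to 40 from the web's mid-plane, none opposite. Grip web across y from above, fingertips above the foot plate.
- lh_b_mid (a point): Left-hand aluminium hinge, 160 g, stands on its underside; point: web middle, 22 up; z up. Upright web 10 thick (y), x -40..30, 44 high; round upright barrel at +x end (28 dia., 52 high, axis x = 38). Foot plate 6 thick, x -36..28, juts from the web's bottom on the left (+y) side to 40 from the web's mid-plane, none opposite. Grip web across y from above, fingertips above the foot plate.
- rh_a_mid (a point): Right-hand aluminium hinge, 160 g, stands on its underside; point: web middle, 22 up; z up. Upright web 10 thick (y), x -40..30, 44 high; round upright barrel at +x end (28 dia., 52 high, axis x = 38). Foot plate 6 thick, x -36..28, juts from the web's bottom on the right (-y) side to 40 from the web's mid-plane, none opposite. Grip web across y from above, fingertips above the foot plate.
- bin_lh: Fixed open grey bin for left-hand hinges, outside 240 (x) by 170 (y) by 45 high, walls and floor 4 thick. Origin: centre of underside. Outside its +x end (far from robot) a 20 high step (x 120..180) bears a fixed sample hinge of its kind, top 72 above table, web along y at x = 147. Stands on either side of the robot, slightly turned. Holds two hinges, e.g. webs along y at x = -52 and 52.
- bin_rh: Fixed open grey bin for right-hand hinges, outside 240 (x) by 170 (y) by 45 high, walls and floor 4 thick. Origin: centre of underside. Outside its +x end (far from robot) a 20 high step (x 120..180) bears a fixed sample hinge of its kind, top 72 above table, web along y at x = 147. Stands on either side of the robot, slightly turned. Holds two hinges, e.g. webs along y at x = -52 and 52.
- screwdriver_grip (a point): Loose screwdriver with a yellow handle lying on the bench beyond the hinges, lying roughly along y, about 200 long; this point is in its handle. A bystander.
- sprayer: White spray bottle with red trigger head, 68 across, 190 high, right of the work; origin at the centre of its underside. A bystander.
- plug: Red industrial power plug lying on the bench left of the work, about 155 long, 58 wide, 56 high; origin at the centre of its underside. A bystander.
There are look-alikes about, which are no part of the job. Leave any green, orange or yellow look-alike of the part that bears rh_a_mid alone.

How it is judged:
By the outcome, as a careful person would: the job done as asked, in the order asked, and still so for the second after the job is handed in, with the robot touching nothing.
It also fails if it takes over 67 s, if anything falls off the work surface, if the arm or the gripper's body presses on something with over 40 N, if the wrist force passes 120 N, or if a joint passes its speed limit or range.

## Working session

There is one attempt and no reset: what is moved stays moved. The work goes in short steps, Python scripts to look and compute and a tool call to move; the robot and the scene stay as the last step left them, time stands still between calls to the robot, and variables do not carry over. Pictures are saved under pics/ and viewed, and the job is handed in when it is done.

Besides the shell and the picture viewer there is one more tool, called after "Emit:" by a JSON object that holds its "name" and its "arguments". send_rows: Moves the arm, as the interface text tells. Its arguments: {"type":"object","properties":{"motion":{"type":"array","items":{"type":"number"}},"grip_force":{"type":"number"}},"required":["motion"]}

```bash
mkdir -p pics
cat > h.py <<'E'
import numpy as np,cv2
from scipy.spatial.transform import Rotation as R
from plant import ctrl,cams,workorder,spotter
def cam(name):
    st=ctrl.get_state(); im,d=cams.read_camera(name); return im,d,st
def Twc(name,st=None):
    p=cams.camera_params(name); T=np.eye(4)
    if 'mount' in p:
        T[:3,:3]=R.from_quat(st['tcp_rot']).as_matrix();T[:3,3]=st['eef_pos']; return T@np.array(p['mount']),p
    a=np.array(p['attitude']); T[:3,:3]=R.from_quat(a).as_matrix() if a.size==4 else a.reshape(3,3)
    T[:3,3]=p['xyz']; return T,p
def cloud(name,d,st=None):
    T,p=Twc(name,st); v,u=np.mgrid[:d.shape[0],:d.shape[1]]
    P=np.stack([(u-p['cx'])/p['fx']*d,(v-p['cy'])/p['fy']*d,d],-1)
    W=P@T[:3,:3].T+T[:3,3]; W[d==0]=np.nan; return W
def save(n,im,s=1.5): cv2.imwrite('pics/'+n,cv2.resize(im[:,:,::-1],None,fx=s,fy=s,interpolation=cv2.INTER_CUBIC))
E
python3 - <<'E'
from h import *
for n in ['top','side','wrist']:
    im,d,st=cam(n); save(n+'0.png',im); np.savez(n+'0.npz',im=im,d=d)
    print(n,cams.camera_params(n))
print(ctrl.get_state())
E
```

```text
top {'fx': 346.92391470190495, 'fy': 346.92391470190495, 'cx': 260.0691968699668, 'cy': 191.7299763549915, 'xyz': array([ 0.39615504, -0.01188202,  1.03396069]), 'attitude': array([ 0.71465301, -0.6965498 ,  0.03770989, -0.05164709])}
side {'fx': 369.9989230033498, 'fy': 369.9989230033498, 'cx': 255.61571374429099, 'cy': 191.8923164847288, 'xyz': array([-0.29825927, -0.75812944,  0.76690911]), 'attitude': array([ 0.80399276, -0.34291387,  0.20305195, -0.44133393])}
wrist {'fx': 326.13469447169643, 'fy': 326.13469447169643, 'cx': 256.6400166730737, 'cy': 195.31534580590716, 'mount': array([[ 9.99999028e-01, -1.33712726e-03,  3.96275924e-04,
        -1.30851682e-03],
       [ 1.16748967e-03,  9.58059745e-01,  2.86566155e-01,
        -7.32993256e-02],
       [-7.62831429e-04, -2.86565414e-01,  9.58060375e-01,
        -1.41490950e-01],
       [ 0.00000000e+00,  0.00000000e+00,  0.00000000e+00,
         1.00000000e+00]])}
{'time': 0.15, 'qpos': array([ 9.78020973e-01,  2.87014783e-01,  1.57785229e+00, -2.29807321e-05,
        1.27863545e+00, -1.49985534e-01]), 'dq': array([-0.00052   , -0.00109269, -0.00395618, -0.00093999, -0.00191417,
        0.00025886]), 'joint_efforts': array([ 9.96633607e-04, -4.06604397e+01, -2.93142629e+01, -1.62852371e-04,
        3.94274815e-03,  6.67092749e-06]), 'eef_pos': array([0.28888445, 0.60947679, 0.2302236 ]), 'tcp_rot': array([ 8.45119694e-01,  5.34576272e-01, -8.69826577e-04,  3.94231393e-04]), 'contact_force': array([0.23136764, 1.08024302, 0.92121762]), 'wrist_torque': array([-0.03757611, -0.01091334, -0.01143774]), 'opening': 1.0012868465726894}
```

View pics/top0.png

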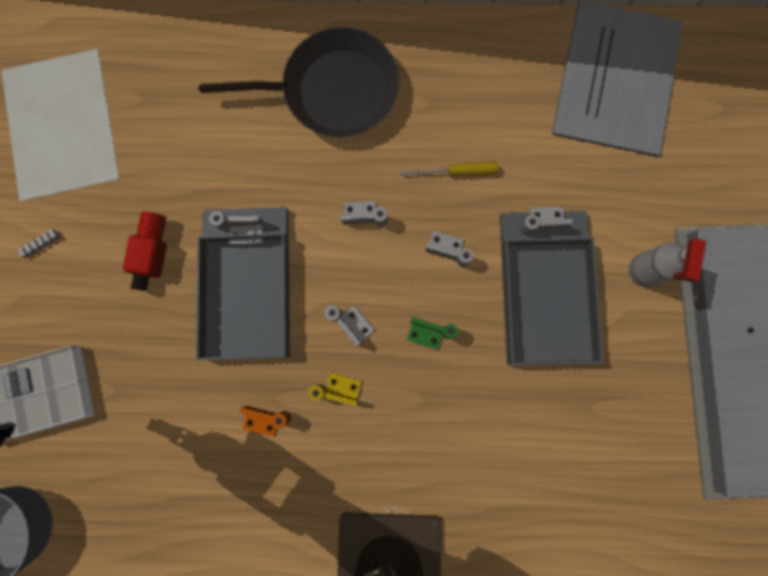

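View pics/side0.png

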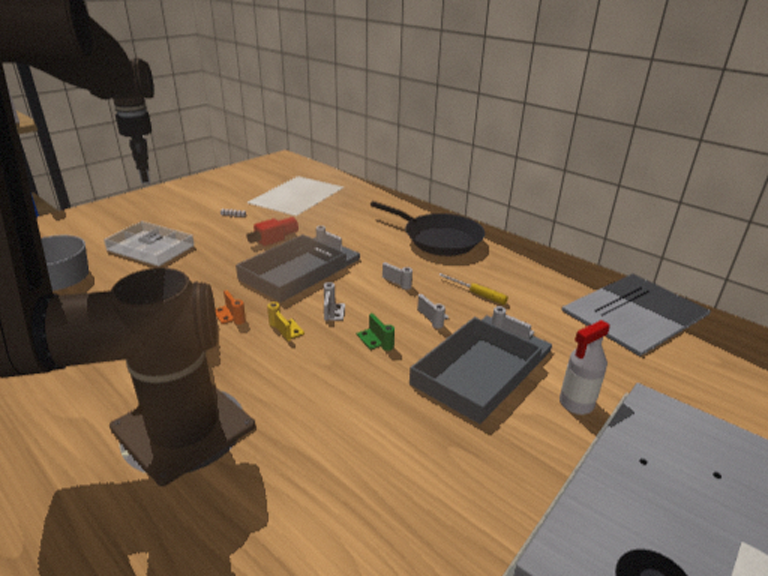

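View pics/wrist0.png

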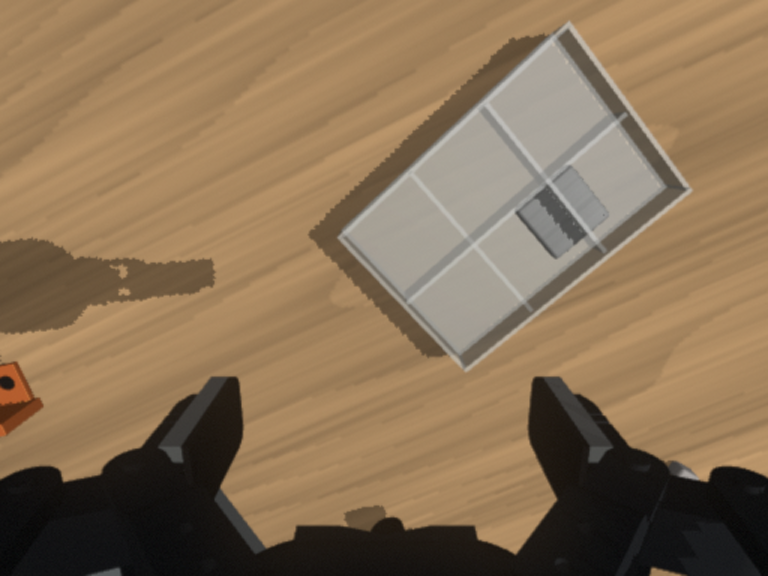

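Top view: the loose grey hinges are at (365,212), (450,247) and (350,323) in the 1.5x picture. The green (433,331), yellow (337,390) and orange (264,420) ones are look-alikes. The bins are at about (245,295) and (553,300), each with its sample at the top end. Next I'll take close crops and measure.

Run:
```python
from h import *
z=np.load('top0.npz');im,d=z['im'],z['d']
W=cloud('top',d)
def crop(x0,y0,x1,y1,s): return cv2.resize(im[y0:y1,x0:x1,::-1],None,fx=s,fy=s,interpolation=cv2.INTER_CUBIC)
a=crop(210,125,330,240,6); cv2.imwrite('pics/c1.png',a[:600,:720])
b=np.hstack([crop(125,132,200,245,5),crop(328,132,403,245,5)]); cv2.imwrite('pics/c2.png',b)
for n in ['lh_a_mid','rh_a_mid','bin_lh','bin_rh']:
    for c in spotter.trace(n,'top'):
        m=c['mask']; P=W[m&np.isfinite(W[...,0])]
        print(n,round(c['conf'],2),c['bbox'],np.median(P,0).round(3),P[:,2].max().round(3))
```

```text
lh_a_mid 0.74 [281.8, 154.0, 32.5, 23.1] [ 0.602 -0.107  0.017] 0.056
rh_a_mid 0.93 [217.1, 207.2, 29.5, 24.3] [0.455 0.082 0.009] 0.058
rh_a_mid 0.75 [162.0, 274.2, 33.2, 15.6] [0.266 0.246 0.016] 0.056
rh_a_mid 0.7 [204.8, 249.9, 37.4, 18.9] [0.325 0.105 0.009] 0.057
rh_a_mid 0.69 [129.2, 136.6, 66.8, 104.3] [0.525 0.302 0.006] 0.078
rh_a_mid 0.68 [269.5, 208.9, 37.4, 23.3] [ 0.44  -0.069  0.009] 0.057
bin_lh 0.89 [130.5, 137.7, 62.9, 104.0] [0.525 0.302 0.006] 0.078
bin_rh 0.79 [329.3, 138.8, 73.8, 99.9] [ 0.534 -0.305  0.006] 0.077
```

View pics/c1.png

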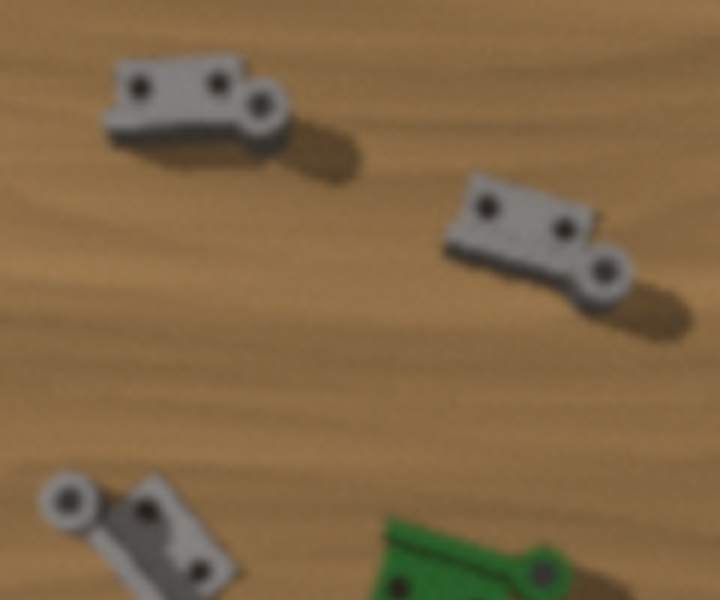

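View pics/c2.png

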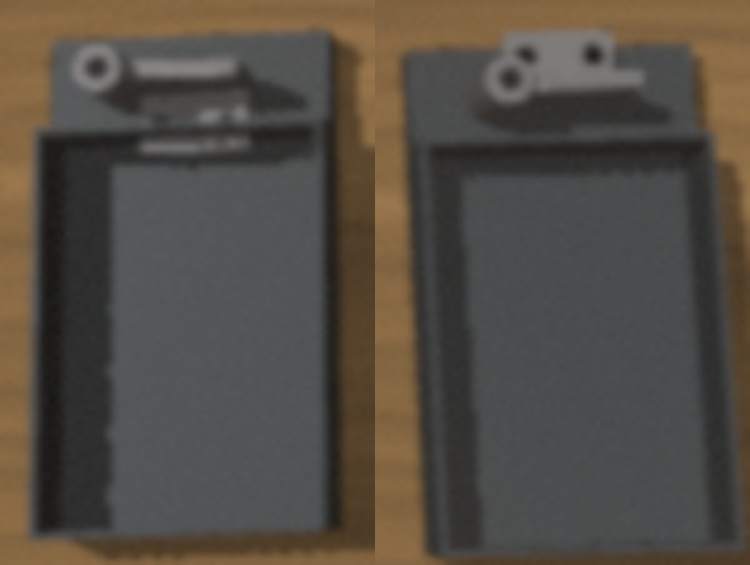

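Handedness: hinges 1 (365,212) and 2 (450,247) have the barrel pointing right and the plate up, so on the left: **LH**. Hinge 3 (350,323) points up-left with the plate on the upper right: **RH**. Left bin's sample: barrel left, plate toward the bin, so LH. Right bin's sample: plate on the far side, so RH. Next I'll get rough poses.

```bash
cat >> h.py <<'E'
def fit_hinge(W,c,r=0.075,hand=1,zo=0.):
    """c approx xy. returns barrel xy, web dir angle"""
    m=np.isfinite(W[...,0])&(np.hypot(W[...,0]-c[0],W[...,1]-c[1])<r)
    P=W[m]; P[:,2]-=zo
    B=P[P[:,2]>0.0475]; 
    if len(B)<5: return None
    bc=np.array(cv2.minEnclosingCircle(B[:,:2].astype(np.float32))[0])
    w=P[(P[:,2]>0.034)&(P[:,2]<0.0485)][:,:2]; w=w[np.hypot(*(w-bc).T)>0.019]
    from scipy.optimize import least_squares
    v0=bc-w.mean(0); t0=np.arctan2(v0[1],v0[0])
    # line through web centroid and barrel centre (axis lies on web mid-plane)
    vx,vy,_,_=cv2.fitLine(w.astype(np.float32),cv2.DIST_HUBER,0,.01,.01).ravel()
    t1=np.arctan2(vy,vx); t1+=np.pi*round((t0-t1)/np.pi)
    return dict(barrel=bc,br=cv2.minEnclosingCircle(B[:,:2].astype(np.float32))[1],nB=len(B),nW=len(w),ang_bw=t0,ang_line=t1,wmean=w.mean(0),ztop=np.median(B[:,2]),zw=np.median(P[(P[:,2]>.04)&(P[:,2]<.0475)][:,2]))
E
python3 - <<'E'
from h import *
z=np.load('top0.npz');W=cloud('top',z['d'])
for n,c in [('h1',(243,141)),('h2',(300,165)),('h3',(233,216))]:
    p=W[c[1],c[0]]; print(n,p.round(3)); r=fit_hinge(W,p); print({k:np.round(v,4) for k,v in r.items()})
for n,c in [('L',(163,198)),('R',(369,200))]:
    p=W[c[1],c[0]]
    m=np.isfinite(W[...,0])&(abs(W[...,0]-p[0])<.16)&(abs(W[...,1]-p[1])<.11)&(abs(W[...,2]-.045)<.006)
    q=W[m]; rect=cv2.minAreaRect(q[:,:2].astype(np.float32)); print(n,p.round(3),rect,np.median(q[:,2]))
E
```

```text
h1 [0.681 0.066 0.005]
{'barrel': array([0.6657, 0.0498]), 'br': np.float64(0.0309), 'nB': np.int64(75), 'nW': np.int64(69), 'ang_bw': np.float64(-1.4125), 'ang_line': np.float32(-1.5986), 'wmean': array([0.6606, 0.0821]), 'ztop': np.float64(0.0527), 'zw': np.float64(0.0448)}
h2 [ 0.61  -0.108  0.007]
{'barrel': array([ 0.5957, -0.1037]), 'br': np.float64(0.0446), 'nB': np.int64(82), 'nW': np.int64(50), 'ang_bw': np.float64(-1.7021), 'ang_line': np.float32(-1.9883), 'wmean': array([ 0.5981, -0.0854]), 'ztop': np.float64(0.0532), 'zw': np.float64(0.0445)}
h3 [0.452 0.088 0.008]
{'barrel': array([0.4606, 0.1062]), 'br': np.float64(0.0294), 'nB': np.int64(77), 'nW': np.int64(57), 'ang_bw': np.float64(0.7045), 'ang_line': np.float32(0.7557), 'wmean': array([0.43  , 0.0802]), 'ztop': np.float64(0.0527), 'zw': np.float64(0.0448)}
L [0.501 0.3   0.006] ((0.516032338142395, 0.29748857021331787), (0.2702488601207733, 0.17165198922157288), 3.573357582092285) 0.0451681766306935
R [ 0.51  -0.314  0.002] ((0.5229090452194214, -0.3002682626247406), (0.27206680178642273, 0.17259560525417328), 2.486107110977173) 0.04534487053220415
```

```bash
cat >> h.py <<'E'
def pose(st=None):
    st=st or ctrl.get_state(); M=R.from_quat(st['tcp_rot']).as_matrix()
    return np.array(st['eef_pos']),np.arctan2(M[1,0],M[0,0]),M[2,2]
def plan(tgt,th,grip,step=4.5,p0=None,th0=None,n=None):
    p,t,_=pose()
    if p0 is not None: p,t=np.array(p0),th0
    tgt=np.array(tgt); dth=-(th-t)   # spin about tool z(down)
    n=n or int(max(1,np.ceil(np.linalg.norm(tgt-p)*100/step),np.ceil(abs(dth)/.13)))
    rows=[];P=p.copy();T=t
    for k in range(n):
        g=(tgt-P)/(n-k); s=round(float((t-T+dth*(k+1)/n*1 - 0) if 0 else (-(th-T))/(n-k)),3)
        l=np.round([100*(np.cos(T)*g[0]+np.sin(T)*g[1]),100*(np.sin(T)*g[0]-np.cos(T)*g[1]),-100*g[2]],2)
        rows.append([*l.tolist(),s,grip])
        P=P+np.array([np.cos(T)*l[0]+np.sin(T)*l[1],np.sin(T)*l[0]-np.cos(T)*l[1],-l[2]])/100; T-=s
    print('from',p.round(4),round(t,3),'end',P.round(4),round(T,3),n)
    for i in range(0,n,12): print(str(sum(rows[i:i+12],[])).replace(' ',''))
    return P,T
E
python3 - <<'E'
from h import *
print(pose()); plan([.60,.075,.25],0.0,8.5)
E
```

```text
(array([0.28907173, 0.60979772, 0.23098316]), np.float64(1.1280769680413922), np.float64(-0.9999998380517008))
from [0.2891 0.6098 0.231 ] 1.128 end [0.6   0.075 0.25 ] 0.0 14
[-2.5,3.64,-0.14,0.081,8.5,-2.2,3.83,-0.14,0.081,8.5,-1.88,4.0,-0.14,0.081,8.5,-1.55,4.14,-0.13,0.08,8.5,-1.21,4.25,-0.14,0.081,8.5,-0.87,4.33,-0.13,0.08,8.5,-0.52,4.39,-0.14,0.081,8.5,-0.16,4.42,-0.13,0.08,8.5,0.19,4.41,-0.14,0.081,8.5,0.55,4.38,-0.13,0.08,8.5,0.9,4.33,-0.14,0.081,8.5,1.25,4.24,-0.13,0.08,8.5]
[1.58,4.13,-0.14,0.081,8.5,1.91,3.98,-0.13,0.08,8.5]
```

Emit:
{"name": "send_rows", "arguments": {"motion": [-2.5,3.6,-0.1,0.08,8.5,-2.2,3.8,-0.1,0.08,8.5,-1.9,4.0,-0.1,0.08,8.5,-1.5,4.1,-0.1,0.08,8.5,-1.2,4.2,-0.1,0.08,8.5,-0.9,4.3,-0.1,0.08,8.5,-0.5,4.4,-0.1,0.08,8.5,-0.2,4.4,-0.1,0.08,8.5,0.2,4.4,-0.1,0.08,8.5,0.5,4.4,-0.1,0.08,8.5,0.9,4.3,-0.1,0.08,8.5,1.2,4.2,-0.1,0.08,8.5]}}

```text
time: 1.55
eef_pos: [0.5544, 0.138, 0.2443]
tcp_rot: [0.998, 0.07, 0.002, -0.001]
contact_force: [0.3, 0.3, 0.1]
opening: 0.999
```

Emit:
{"name": "send_rows", "arguments": {"motion": [1.6,4.1,-0.2,0.08,8.5,1.9,4.0,-0.2,0.08,8.5,0,0,0,0,8.5]}}

```text
time: 1.85
eef_pos: [0.6004, 0.0525, 0.2491]
tcp_rot: [1.0, -0.017, 0.004, -0.001]
contact_force: [0.4, 1.1, 0.0]
opening: 0.996
```

Run:
```python
from h import *
print(pose(),ctrl.get_state()['time'])
im,d,st=cam('wrist'); save('w1.png',im); np.savez('w1.npz',im=im,d=d,p=st['eef_pos'],q=st['tcp_rot'])
W=cloud('wrist',d,st)
for c in [(.672,.075),(.605,-.1),(.452,.085)]:
    r=fit_hinge(W,c); print({k:np.round(v,4) for k,v in r.items()} if r else None)
```

```text
(array([0.60035247, 0.0524548 , 0.24910511]), np.float64(-0.034376001074047695), np.float64(-0.9999731824616445)) 1.85
{'barrel': array([0.6372, 0.0452]), 'br': np.float64(0.0431), 'nB': np.int64(17159), 'nW': np.int64(674), 'ang_bw': np.float64(-2.1832), 'ang_line': np.float32(-1.5051), 'wmean': array([0.6603, 0.0782]), 'ztop': np.float64(0.3165), 'zw': np.float64(0.0428)}
{'barrel': array([ 0.5858, -0.133 ]), 'br': np.float64(0.0142), 'nB': np.int64(363), 'nW': np.int64(419), 'ang_bw': np.float64(-1.8328), 'ang_line': np.float32(-1.8383), 'wmean': array([ 0.5988, -0.0845]), 'ztop': np.float64(0.0507), 'zw': np.float64(0.0426)}
{'barrel': array([0.4704, 0.1193]), 'br': np.float64(0.0141), 'nB': np.int64(626), 'nW': np.int64(617), 'ang_bw': np.float64(0.7472), 'ang_line': np.float32(0.7247), 'wmean': array([0.4354, 0.0869]), 'ztop': np.float64(0.0511), 'zw': np.float64(0.0429)}
```

View pics/w1.png

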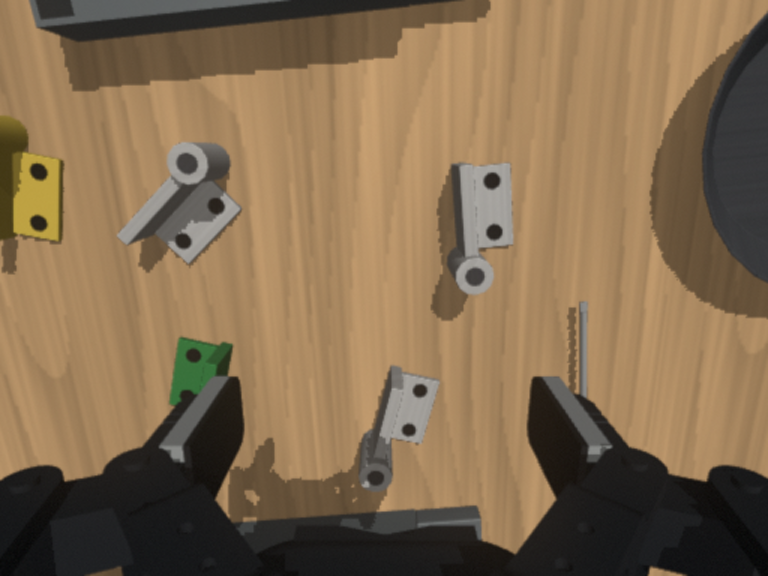

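Wrist view: RH hinge at (190,200), LH h1 at (480,220), LH h2 at (405,410). The hands match what I read from the top view. Now a refined fit.

```bash
sed -i 's/P\[:,2\]>0.0475\]/(P[:,2]>0.0475)\&(P[:,2]<.06)]/' h.py
cat >> h.py <<'E'
def report(W,c,zo=0.,r=.075):
    f=fit_hinge(W,c,r=r,zo=zo)
    if not f: print('none');return
    a=f['ang_bw']; u=np.array([np.cos(a),np.sin(a)])
    print('barrel',f['barrel'].round(4),'br',round(f['br'],4),'ang',round(a,3),round(float(f['ang_line']),3),'webmid(x=-5)',(f['barrel']-.043*u).round(4),'wlen',round(np.linalg.norm(f['barrel']-f['wmean']),4),'z',f['ztop'].round(4),f['zw'].round(4))
E
python3 - <<'E'
from h import *
z=np.load('w1.npz'); W=cloud('wrist',z['d'],dict(eef_pos=z['p'],tcp_rot=z['q']))
for c in [(.672,.075),(.605,-.1),(.452,.085)]: report(W,c)
m=np.isfinite(W[...,0])&(W[...,2]<.1); print([np.hypot(*0*W[0,0,:2])])
# table height check
print(np.median(W[60:120,200:280,2]))
P,T=plan([.660,.08,.15],-.03,8.5)
E
```

```text
barrel [0.6641 0.0336] br 0.0139 ang -1.489 -1.5 webmid(x=-5) [0.6606 0.0764] wlen 0.049 z 0.0509 0.0428
barrel [ 0.5858 -0.133 ] br 0.0142 ang -1.833 -1.838 webmid(x=-5) [ 0.5969 -0.0914] wlen 0.0502 z 0.0507 0.0426
barrel [0.4704 0.1193] br 0.0141 ang 0.747 0.725 webmid(x=-5) [0.4388 0.0901] wlen 0.0477 z 0.0511 0.0429
[np.float64(0.0)]
nan
from [0.5993 0.0545 0.2488] -0.032 end [0.66 0.08 0.15] -0.03 3
[2.0,-0.92,3.29,-0.001,8.5,1.99,-0.91,3.3,-0.0,8.5,2.0,-0.91,3.29,-0.001,8.5]
```

Run:
```python
from h import *
P,T=plan([.6616,.0665,.08],.077,6,step=3.6)
```

```text
from [0.5993 0.0545 0.2488] -0.032 end [0.6616 0.0665 0.08  ] 0.077 6
[1.03,-0.23,2.81,-0.018,6,1.04,-0.22,2.81,-0.018,6,1.04,-0.2,2.82,-0.018,6,1.04,-0.18,2.81,-0.018,6,1.04,-0.16,2.82,-0.018,6,1.05,-0.13,2.81,-0.019,6]
```

Emit:
{"name": "send_rows", "arguments": {"motion": [1.03,-0.23,2.8,-0.018,6,1.04,-0.22,2.8,-0.018,6,1.04,-0.2,2.8,-0.018,6,1.04,-0.18,2.8,-0.018,6,1.04,-0.16,2.8,-0.018,6,1.05,-0.13,2.8,-0.018,6,0,0,0,0,6], "grip_force": 40}}

```text
time: 2.6
eef_pos: [0.6631, 0.0758, 0.0787]
tcp_rot: [0.999, 0.045, 0.005, -0.003]
contact_force: [-0.9, -0.1, -0.9]
opening: 0.699
```

Run:
```python
from h import *
P,T=plan([.6616,.0665,.014],.077,6,step=2.5)
im,d,st=cam('wrist'); save('w2.png',im); W=cloud('wrist',d,st); report(W,(.672,.075),r=.05)
```

```text
from [0.6631 0.0758 0.0787] 0.091 end [0.6616 0.0665 0.014 ] 0.077 3
[-0.08,0.3,2.16,0.005,6,-0.07,0.3,2.16,0.004,6,-0.08,0.31,2.15,0.005,6]
barrel [0.6646 0.0342] br 0.0143 ang -1.492 -1.5 webmid(x=-5) [0.6612 0.0771] wlen 0.0502 z 0.0509 0.0429
```

View pics/w2.png

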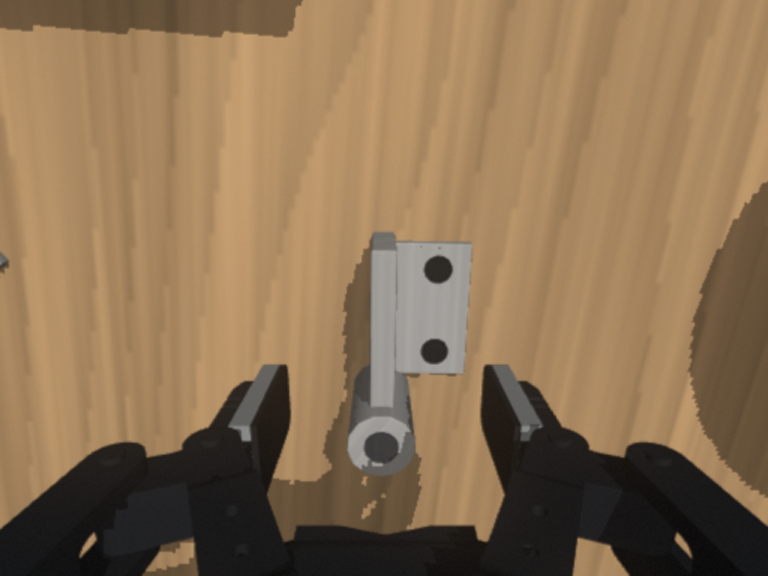

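The web is centred between the fingers at (385,320), and the fit repeats to within 0.7 mm. Descending.

Emit:
{"name": "send_rows", "arguments": {"motion": [-0.1,0.5,1.5,0.01,6,-0.1,0.4,1.5,0.005,6,0,0,1.5,0,6,0,0,1.0,0,6,0,0,0,0,6]}}

```text
time: 3.15
eef_pos: [0.6649, 0.0672, 0.0277]
tcp_rot: [0.999, 0.038, 0.01, -0.002]
contact_force: [0.2, 0.2, -0.2]
opening: 0.706
```

Run:
```python
from h import *
P,T=plan([.6616,.0665,.014],.077,6,step=1)
```

```text
from [0.6649 0.0672 0.0277] 0.075 end [0.6616 0.0664 0.014 ] 0.077 2
[-0.17,0.02,0.69,-0.001,6,-0.17,0.03,0.68,-0.001,6]
```

Emit:
{"name": "send_rows", "arguments": {"motion": [-0.2,0,0.7,0,6,-0.15,0,0.6,0,6,0,0,0,0,6]}}

```text
time: 3.45
eef_pos: [0.6619, 0.0668, 0.0142]
tcp_rot: [0.999, 0.038, 0.011, -0.002]
contact_force: [-1.4, -0.4, 0.8]
opening: 0.703
```

Run:
```python
from h import *
s=ctrl.get_state();print(s['qpos'],s['dq'],s['tcp_rot'])
print(R.from_quat(s['tcp_rot']).as_matrix().round(3)); plan([.6616,.0665,.014],.077,6)
```

```text
[-0.05401383  0.49781303  1.73032161  0.00801964  0.89261288 -0.1340746 ] [-0.0006246  -0.00625389 -0.0063509  -0.0014827  -0.00095381 -0.00013618] [ 0.99923596  0.0375362   0.0106719  -0.00215592]
[[ 0.997  0.075  0.021]
 [ 0.075 -0.997  0.005]
 [ 0.021 -0.004 -1.   ]]
from [0.6619 0.0668 0.0142] 0.075 end [0.6616 0.0665 0.014 ] 0.077 1
[-0.03,0.03,0.02,-0.002,6]
```

Emit:
{"name": "send_rows", "arguments": {"motion": [0,0,0,0,0,0,0,0,0,0,0,0,0,0,0,0,0,0,0,0,0,0,0,0,0], "grip_force": 50}}

```text
time: 3.95
eef_pos: [0.6628, 0.0669, 0.0154]
tcp_rot: [0.999, 0.038, 0.012, -0.002]
contact_force: [0.5, -1.0, -1.8]
opening: 0.106
```

Emit:
{"name": "send_rows", "arguments": {"motion": [0,0,0,0,0,0,0,-1,0,0,0,0,-2,0,0,0,0,-3,0,0,0,0,-3,0,0,0,0,-2,0,0,0,0,0,0,0]}}

```text
time: 4.65
eef_pos: [0.6576, 0.0665, 0.1282]
tcp_rot: [0.999, 0.038, 0.008, -0.002]
contact_force: [0.4, -0.5, -0.5]
opening: 0.114
```

Run:
```python
from h import *
s=ctrl.get_state();print(R.from_quat(s['tcp_rot']).as_matrix().round(3)); print(s['time'],s['qpos'])
plan([.52,.25,.17],0.06,0)
im,d,st=cam('wrist'); save('w3.png',im)
```

```text
[[ 0.997  0.075  0.016]
 [ 0.075 -0.997  0.006]
 [ 0.016 -0.004 -1.   ]]
4.65 [-0.05490167  0.34350906  1.70184894  0.00728021  1.08051899 -0.13349769]
from [0.6576 0.0665 0.1282] 0.075 end [0.52 0.25 0.17] 0.06 6
[-2.06,-3.22,-0.7,0.003,0,-2.07,-3.22,-0.7,0.002,0,-2.07,-3.21,-0.69,0.003,0,-2.08,-3.2,-0.7,0.002,0,-2.09,-3.2,-0.69,0.003,0,-2.1,-3.2,-0.7,0.002,0]
```

View pics/w3.png

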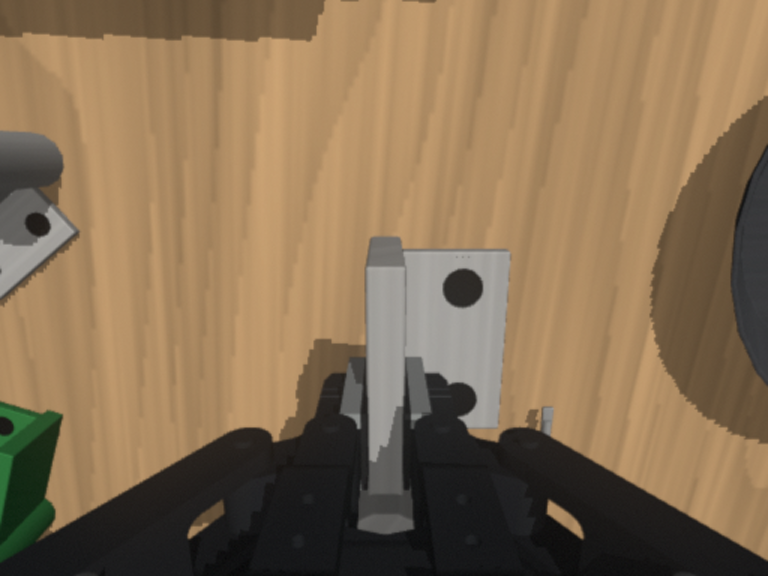

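Held well (web at (385,370), plate on the right). Moving over the left bin and measuring it.

Run:
```python
from h import *
plan([.52,.24,.22],0.06,0)
```

```text
from [0.6567 0.0665 0.1265] 0.075 end [0.52 0.24 0.22] 0.06 6
[-2.06,-3.05,-1.56,0.003,0,-2.06,-3.05,-1.56,0.002,0,-2.07,-3.04,-1.56,0.003,0,-2.08,-3.04,-1.56,0.002,0,-2.09,-3.03,-1.56,0.003,0,-2.09,-3.03,-1.55,0.002,0]
```

Emit:
{"name": "send_rows", "arguments": {"motion": [-1.0,-1.5,-2.0,0,0,-2.0,-3.0,-1.5,0,0,-2.1,-3.0,-1.5,0,0,-2.1,-3.0,-1.5,0,0,-2.1,-3.0,-1.5,0,0,-2.1,-3.0,-1.5,0,0,-1,-1.5,0,0,0,0,0,0,0,0,0,0,0,0,0]}}

```text
time: 5.6
eef_pos: [0.5059, 0.2401, 0.2079]
tcp_rot: [0.999, 0.036, -0.007, -0.002]
contact_force: [-0.4, -0.0, -2.7]
opening: 0.105
```

```bash
cat >> h.py <<'E'
def fit_bin(W,p,hw=(.15,.12),res=True):
    """rim points -> fit outer rectangle 240x170 (rim band 4 mm)"""
    from scipy.optimize import minimize
    m=np.isfinite(W[...,0])&(abs(W[...,0]-p[0])<hw[0])&(abs(W[...,1]-p[1])<hw[1])&(abs(W[...,2]-.0445)<.003)
    q=W[m][:,:2]
    def cost(v):
        c,s=np.cos(v[2]),np.sin(v[2]); e=(q-v[:2])@np.array([[c,-s],[s,c]])
        dx=np.abs(e[:,0])-.118; dy=np.abs(e[:,1])-.083
        dd=np.where((dx>0)&(dy>0),np.hypot(dx,dy),np.abs(np.maximum(dx,dy)))
        return np.minimum(np.maximum(dd-.002,0),.006).sum()/len(q)*1000+ .02*0
    best=None
    for t in np.linspace(-.15,.15,13):
      for ox in (-.02,0,.02):
        for oy in (-.015,0.,.015):
          r=minimize(cost,[p[0]+ox,p[1]+oy,t],method='Nelder-Mead',options=dict(initial_simplex=np.array([p[0]+ox,p[1]+oy,t])+np.array([[0,0,0],[.01,0,0],[0,.01,0],[0,0,.03]]),xatol=1e-5,fatol=1e-5))
          if best is None or r.fun<best.fun: best=r
    print('bin',best.x.round(4),'cost mm',round(best.fun,3),len(q)); return best.x,q
E
python3 - <<'E'
from h import *
print(pose(),ctrl.get_state()['opening'])
z=np.load('top0.npz');W=cloud('top',z['d'])
for p in [(.51,.299),(.515,-.305)]: fit_bin(W,p)
im,d,st=cam('wrist'); save('w4.png',im); np.savez('w4.npz',im=im,d=d,p=st['eef_pos'],q=st['tcp_rot']); W=cloud('wrist',d,st)
fit_bin(W,(.51,.299))
print(np.nanmedian(W[...,2][(abs(W[...,0]-.49)<.05)&(abs(W[...,1]-.32)<.03)]))
E
```

```text
(array([0.50589325, 0.2401386 , 0.2078781 ]), np.float64(0.07231480382283678), np.float64(-0.9999072895228921)) 0.10479085769150394
bin [0.5009 0.2959 0.0603] cost mm 0.34 415
bin [ 0.5067 -0.3007  0.0486] cost mm 0.325 449
bin [0.4992 0.2973 0.0609] cost mm 0.428 4680
0.0029574329654138143
```

View pics/w4.png

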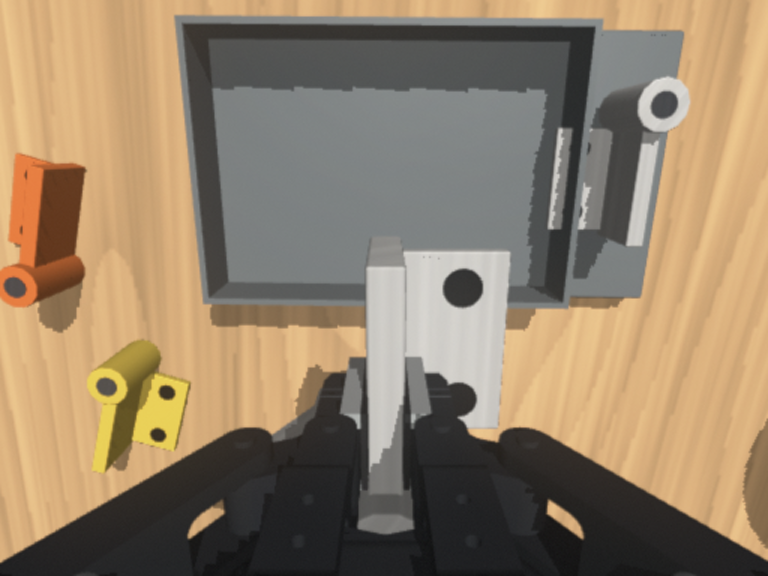

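LH bin at about (0.500, 0.297), turned 0.061 rad; top and wrist cameras agree to 2 mm. Its sample shows its plate on the left (580,190) of the up-pointing barrel, so LH is confirmed. I'll put h1 at bin x=+48.

Run:
```python
from h import *
plan([.548,.2997,.1],0.0606,0,step=3)
```

```text
from [0.5057 0.2399 0.2074] 0.072 end [0.548  0.2997 0.1   ] 0.061 5
[0.93,-1.13,2.15,0.002,0,0.93,-1.14,2.15,0.002,0,0.92,-1.14,2.15,0.002,0,0.92,-1.14,2.15,0.003,0,0.92,-1.13,2.14,0.002,0]
```

Emit:
{"name": "send_rows", "arguments": {"motion": [0.9,-1.1,2.1,0.002,0,0.9,-1.1,2.1,0.002,0,0.9,-1.1,2.1,0.002,0,0.9,-1.1,2.1,0.002,0,0.9,-1.1,1.5,0.002,0,0,0,0,0,0]}}

```text
time: 6.25
eef_pos: [0.5508, 0.2922, 0.0993]
tcp_rot: [1.0, 0.025, -0.009, 0.0]
contact_force: [0.1, -0.3, -2.5]
opening: 0.108
```

Run:
```python
from h import *
plan([.548,.2997,.04],0.0606,0,step=2)
print(R.from_quat(ctrl.get_state()['tcp_rot']).as_matrix().round(3)[2])
```

```text
from [0.5508 0.2922 0.0993] 0.051 end [0.548  0.2997 0.04  ] 0.061 3
[-0.08,-0.26,1.98,-0.003,0,-0.08,-0.25,1.97,-0.003,0,-0.08,-0.26,1.98,-0.004,0]
[-0.019 -0.    -1.   ]
```

Emit:
{"name": "send_rows", "arguments": {"motion": [-0.1,-0.3,1.5,-0.003,0,-0.1,-0.3,1.5,-0.003,0,-0.1,-0.2,1.5,-0.004,0,0,0,1.0,0,0,0,0,0.5,0,0,0,0,0,0,0]}}

```text
time: 6.85
eef_pos: [0.5459, 0.2971, 0.0336]
tcp_rot: [1.0, 0.029, -0.011, 0.001]
contact_force: [-0.3, -0.3, -0.9]
opening: 0.107
```

Run:
```python
from h import *
plan([.548,.2997,.0205],0.0606,0,step=1)
print(R.from_quat(ctrl.get_state()['tcp_rot']).as_matrix().round(3)[2])
```

```text
from [0.5459 0.2971 0.0336] 0.059 end [0.548  0.2997 0.0205] 0.061 2
[0.11,-0.12,0.66,-0.001,0,0.12,-0.12,0.65,-0.001,0]
[-0.021  0.001 -1.   ]
```

Emit:
{"name": "send_rows", "arguments": {"motion": [0,0,0.7,0,0,0,0,0.6,0,0,0,0,0,0,0]}}

```text
time: 7.15
eef_pos: [0.5466, 0.2974, 0.0211]
tcp_rot: [1.0, 0.029, -0.009, 0.0]
contact_force: [0.4, 0.6, -1.9]
opening: 0.11
```

Emit:
{"name": "send_rows", "arguments": {"motion": [0,0,0.15,0,0,0,0,0.1,0,0]}}

```text
time: 7.35
eef_pos: [0.5474, 0.2977, 0.0199]
tcp_rot: [1.0, 0.03, -0.008, 0.0]
contact_force: [-1.5, -1.3, 2.7]
opening: 0.105
```

Touching the floor. Release and retreat.

Emit:
{"name": "send_rows", "arguments": {"motion": [0,0,0,0,2,0,0,0,0,4,0,0,0,0,4,0,0,0,0,4,0,0,-1,0,4,0,0,-2,0,4,0,0,-3,0,4,0,0,-4,0,6,0,0,-4,0,6,0,0,0,0,6]}}

```text
time: 8.35
eef_pos: [0.5509, 0.2983, 0.1692]
tcp_rot: [1.0, 0.03, -0.006, -0.0]
contact_force: [0.6, 0.2, 1.1]
opening: 0.703
```

Run:
```python
from h import *
print(R.from_quat(ctrl.get_state()['tcp_rot']).as_matrix().round(3)[2])
im,d,st=cam('wrist'); save('w5.png',im);W=cloud('wrist',d,st); report(W,(.548,.29),zo=.004)
# h2: grasp at barrel -33mm
a=-1.835; g=np.array([.5858,-.133])-.033*np.array([np.cos(a),np.sin(a)]); print(g)
P,T=plan([*g,.16],a+np.pi/2,6)
```

```text
[-0.013 -0.001 -1.   ]
barrel [0.5484 0.2645] br 0.0141 ang -2.141 -1.531 webmid(x=-5) [0.5716 0.3007] wlen 0.0306 z 0.0509 0.0426
[ 0.59441764 -0.10114507]
from [0.5495 0.2978 0.1663] 0.059 end [ 0.5944 -0.1012  0.16  ] -0.264 9
[0.24,4.45,0.07,0.036,6,0.4,4.44,0.07,0.036,6,0.56,4.43,0.07,0.036,6,0.71,4.4,0.07,0.036,6,0.87,4.38,0.07,0.036,6,1.03,4.34,0.07,0.036,6,1.19,4.3,0.07,0.036,6,1.34,4.25,0.07,0.036,6,1.49,4.21,0.07,0.035,6]
```

View pics/w5.png

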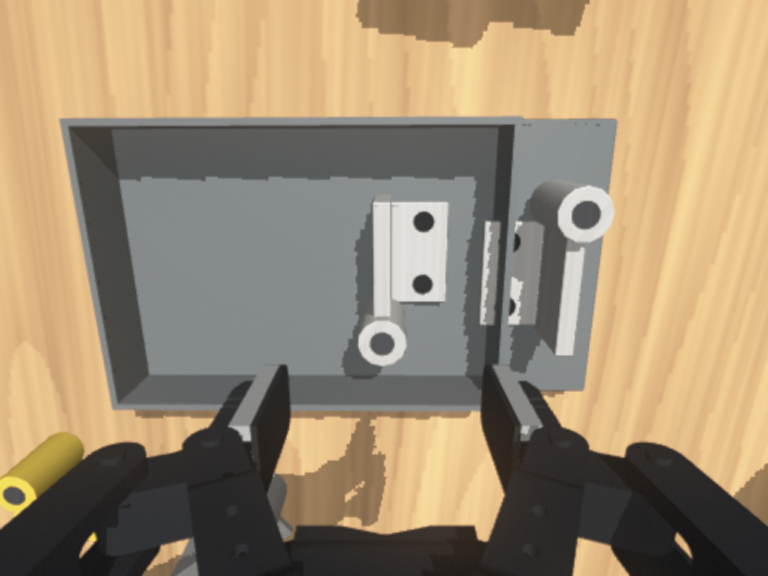

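h1 stands flat on its foot (barrel at (383,343), top height as expected). Now h2.

Emit:
{"name": "send_rows", "arguments": {"motion": [0.2,3.0,0.1,0.03,6,0.4,4.4,0.1,0.036,6,0.6,4.4,0.1,0.036,6,0.7,4.4,0.1,0.036,6,0.9,4.4,0.1,0.036,6,1.0,4.3,0.1,0.036,6,1.2,4.3,0.1,0.036,6,1.3,4.2,0.1,0.036,6,1.4,3.5,0.1,0.036,6,0.5,1.5,0,0,6,0,0,0,0,6]}}

```text
time: 9.5
eef_pos: [0.5895, -0.1061, 0.1465]
tcp_rot: [0.991, -0.133, -0.016, 0.001]
contact_force: [0.3, 0.7, -0.3]
opening: 0.702
```

Run:
```python
from h import *
print(R.from_quat(ctrl.get_state()['tcp_rot']).as_matrix().round(3)[2])
im,d,st=cam('wrist'); save('w6.png',im);W=cloud('wrist',d,st); report(W,(.605,-.1),r=.06)
P,T=plan([.5944,-.1012,.08],-.264,6,step=3)
```

```text
[-0.032  0.006 -0.999]
barrel [ 0.5863 -0.1332] br 0.0141 ang -1.838 -1.831 webmid(x=-5) [ 0.5976 -0.0917] wlen 0.0495 z 0.0509 0.0428
from [ 0.5893 -0.105   0.1463] -0.267 end [ 0.5944 -0.1012  0.08  ] -0.264 3
[0.13,-0.17,2.21,-0.001,6,0.13,-0.17,2.21,-0.001,6,0.13,-0.16,2.21,-0.001,6]
```

View pics/w6.png

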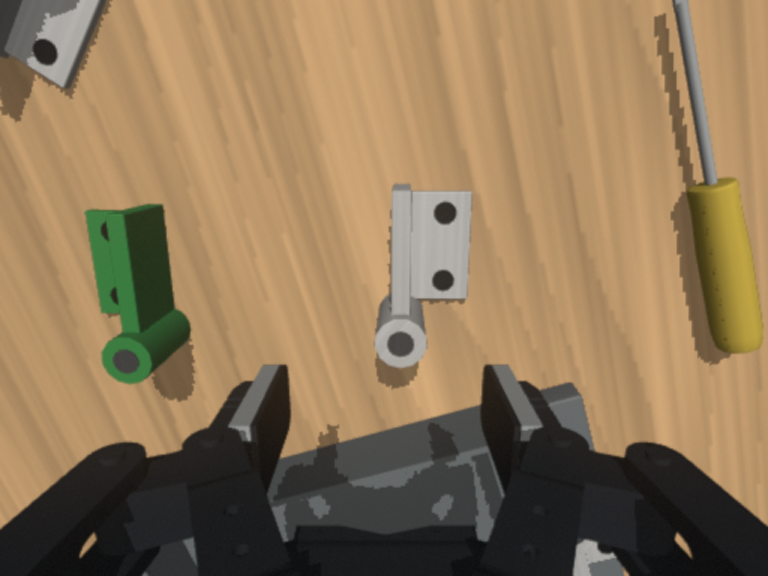

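h2 is at (400,260) between the fingers; screwdriver and green look-alike are clear. Descending.

Emit:
{"name": "send_rows", "arguments": {"motion": [0.2,-0.2,1.7,0,6,0.2,-0.2,2.2,0,6,0.1,0,2.2,0,6,0,0,1.5,0,6,0,0,1.5,0,6,0,0,1.0,0,6,0,0,0,0,6]}}

```text
time: 10.25
eef_pos: [0.5898, -0.0907, 0.0357]
tcp_rot: [0.992, -0.127, -0.019, -0.001]
contact_force: [0.1, -0.8, -0.2]
opening: 0.701
```

Run:
```python
from h import *
print(R.from_quat(ctrl.get_state()['tcp_rot']).as_matrix().round(3)[2])
P,T=plan([.595,-.1014,.0145],-.266,6,step=1.3)
```

```text
[-0.038  0.003 -0.999]
from [ 0.5898 -0.0907  0.0357] -0.254 end [ 0.595  -0.1014  0.0145] -0.266 2
[0.39,0.45,1.06,0.006,6,0.39,0.46,1.06,0.006,6]
```

Emit:
{"name": "send_rows", "arguments": {"motion": [0.4,0.5,0,0.006,6,0.4,0.4,0.3,0.006,6,0,0,0.6,0,6,0,0,0.8,0,6,0,0,0.4,0,6,0,0,0,0,6]}}

```text
time: 10.85
eef_pos: [0.5975, -0.1036, 0.0158]
tcp_rot: [0.991, -0.134, -0.016, -0.0]
contact_force: [0.2, -1.1, -0.8]
opening: 0.701
```

Run:
```python
from h import *
print(R.from_quat(ctrl.get_state()['tcp_rot']).as_matrix().round(3)[2])
P,T=plan([.595,-.1014,.0145],-.266,6,step=1.3)
```

```text
[-0.031  0.004 -1.   ]
from [ 0.5975 -0.1036  0.0158] -0.268 end [ 0.595  -0.1014  0.0145] -0.266 1
[-0.3,-0.15,0.13,-0.002,6]
```

Emit:
{"name": "send_rows", "arguments": {"motion": [-0.25,-0.1,0.1,0,6,0,0,0,0,0,0,0,0,0,0,0,0,0,0,0,0,0,0,0,0,0,0,0,0,0,0,0,0,0,0]}}

```text
time: 11.55
eef_pos: [0.5959, -0.1018, 0.016]
tcp_rot: [0.991, -0.133, -0.015, 0.0]
contact_force: [0.3, 0.7, -1.5]
opening: 0.11
```

Emit:
{"name": "send_rows", "arguments": {"motion": [0,0,-1,0,0,0,0,-2,0,0,0,0,-3,0,0,0,0,-3,0,0,0,0,-3,0,0,0,0,-2,0,0,0,0,0,0,0]}}

```text
time: 12.25
eef_pos: [0.5974, -0.1014, 0.16]
tcp_rot: [0.991, -0.134, -0.019, -0.001]
contact_force: [0.6, 0.1, -1.7]
opening: 0.106
```

Run:
```python
from h import *
print(R.from_quat(ctrl.get_state()['tcp_rot']).as_matrix().round(3)[2])
im,d,st=cam('wrist'); save('w7.png',im)
b=np.array([.5,.2968]);c,s=np.cos(.0606),np.sin(.0606)
g=b+np.array([c*-.055,s*-.055]); print(g)
P,T=plan([*g,.16],.0606,0,step=4.3)
```

```text
[-0.037  0.003 -0.999]
[0.44510096 0.29346904]
from [ 0.5966 -0.1012  0.1583] -0.268 end [0.4451 0.2934 0.16  ] 0.061 10
[-2.51,-3.4,-0.02,-0.033,0,-2.39,-3.49,-0.02,-0.033,0,-2.28,-3.56,-0.02,-0.033,0,-2.16,-3.64,-0.02,-0.033,0,-2.03,-3.7,-0.02,-0.033,0,-1.91,-3.77,-0.01,-0.033,0,-1.79,-3.83,-0.02,-0.033,0,-1.66,-3.89,-0.01,-0.033,0,-1.53,-3.94,-0.02,-0.032,0,-1.4,-3.98,-0.01,-0.033,0]
```

View pics/w7.png

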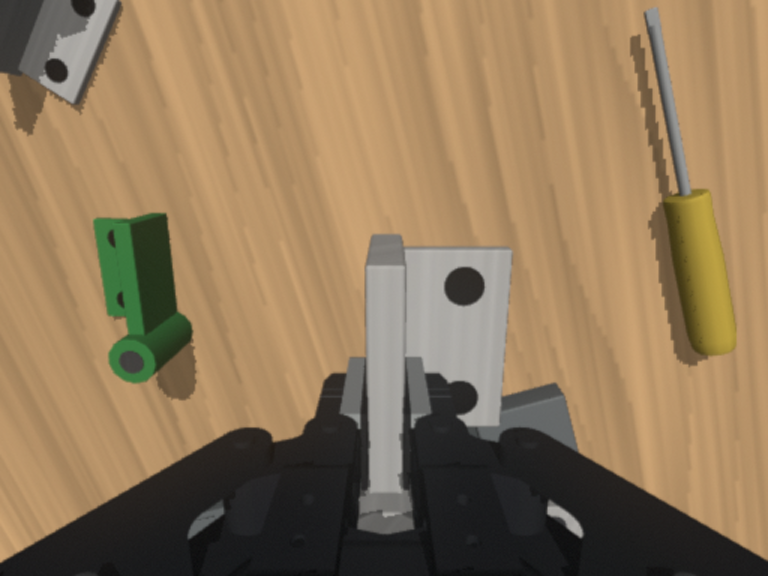

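Emit:
{"name": "send_rows", "arguments": {"motion": [-0.6,-0.9,0,-0.01,0,-1.2,-1.7,0,-0.016,0,-1.2,-1.7,0,-0.016,0,-1.2,-1.7,0,-0.016,0,-1.2,-1.7,0,-0.016,0,-1.2,-1.8,0,-0.016,0,-1.1,-1.8,0,-0.016,0,-1.1,-1.8,0,-0.016,0,-1.1,-1.8,0,-0.016,0,-1.1,-1.8,0,-0.016,0,-1.0,-1.8,0,-0.016,0,-1.0,-1.8,0,-0.016,0]}}

```text
time: 13.5
eef_pos: [0.4795, 0.1457, 0.1489]
tcp_rot: [0.999, -0.03, -0.037, -0.006]
contact_force: [-0.0, -0.0, -1.7]
opening: 0.105
```

Run:
```python
from h import *
print(R.from_quat(ctrl.get_state()['tcp_rot']).as_matrix().round(3)[2])
P,T=plan([.4451,.2935,.16],.0606,0,step=2.3)
```

```text
[-0.074 -0.011 -0.997]
from [0.4795 0.1457 0.1489] -0.059 end [0.4451 0.2935 0.16  ] 0.061 7
[-0.61,-2.08,-0.16,-0.017,0,-0.58,-2.09,-0.16,-0.017,0,-0.54,-2.1,-0.16,-0.017,0,-0.51,-2.11,-0.16,-0.017,0,-0.47,-2.12,-0.16,-0.017,0,-0.44,-2.12,-0.16,-0.017,0,-0.4,-2.13,-0.15,-0.018,0]
```

Run:
```python
from h import *
P,T=plan([.54,.2935,.17],.0606,0,step=4.9)
```

```text
from [0.4795 0.1457 0.1489] -0.059 end [0.54   0.2935 0.17  ] 0.061 4
[1.29,-3.78,-0.53,-0.03,0,1.41,-3.74,-0.53,-0.03,0,1.52,-3.69,-0.53,-0.03,0,1.62,-3.65,-0.52,-0.03,0]
```

Emit:
{"name": "send_rows", "arguments": {"motion": [1.3,-3.8,-0.5,-0.03,0,1.4,-3.7,-0.5,-0.03,0,1.5,-3.7,-0.5,-0.03,0,1.6,-3.6,-0.5,-0.03,0]}}

```text
time: 13.9
eef_pos: [0.5283, 0.3011, 0.1597]
tcp_rot: [0.998, 0.036, -0.044, -0.007]
contact_force: [0.7, -0.1, -1.4]
opening: 0.11
```

Run:
```python
from h import *
for k in range(3):
  s=ctrl.get_state();print(s['eef_pos'],R.from_quat(s['tcp_rot']).as_matrix().round(4)[2],s['dq'].round(3)); cams.read_camera('wrist')
```

```text
[0.5282644  0.30113785 0.15965037] [-0.0877 -0.0173 -0.996 ] [ 0.548  0.598 -0.772  0.037  0.175  0.207]
[0.52997929 0.30645357 0.16054406] [-0.0835 -0.023  -0.9962] [-0.05  -0.069  0.082 -0.051  0.017 -0.037]
[0.52922294 0.30362623 0.16015868] [-0.0852 -0.0195 -0.9962] [-0.051 -0.036  0.069 -0.054  0.028 -0.013]
```

Run:
```python
from h import *
s=ctrl.get_state();q=s['qpos'];print(q,q[1]+q[2]+q[4]-np.pi, s['joint_efforts'].round(2), R.from_quat(s['tcp_rot']).as_matrix().round(4))
```

```text
[0.33540064 0.24774076 1.76175817 0.04210199 1.2120956  0.24556107] 0.08000187501177791 [ 6.900e-01 -3.814e+01 -2.920e+01  1.900e-01  1.200e-01  1.000e-02] [[ 0.9935  0.0726 -0.0881]
 [ 0.0739 -0.9972  0.011 ]
 [-0.0871 -0.0175 -0.9961]]
```

Emit:
{"name": "send_rows", "arguments": {"motion": [0,0,-3,0,0,0,0,-3,0,0,0,0,-3,0,0]}}

```text
time: 14.35
eef_pos: [0.5272, 0.3001, 0.24]
tcp_rot: [0.998, 0.039, -0.055, -0.003]
contact_force: [-0.1, 0.4, -1.7]
opening: 0.111
```

```bash
cat >> h.py <<'E'
def tl():
    cams.read_camera('wrist');cams.read_camera('wrist')
    s=ctrl.get_state();q=s['qpos'];print(s['time'],s['eef_pos'].round(4),R.from_quat(s['tcp_rot']).as_matrix().round(4)[2,:2],'pitch',round(q[1]+q[2]+q[4]-np.pi,4),'q',q.round(3))
E
python3 -c "
from h import *
tl()"
```

```text
14.45 [0.5307 0.3011 0.2456] [-0.0981 -0.0137] pitch 0.0917 q [0.334 0.181 1.678 0.039 1.374 0.248]
```

Emit:
{"name": "send_rows", "arguments": {"motion": [0,0,3,0,0,0,0,3,0,0,0,0,3,0,0]}}

```text
time: 14.75
eef_pos: [0.5218, 0.3018, 0.1562]
tcp_rot: [0.998, 0.039, -0.045, -0.006]
contact_force: [0.3, 0.9, -2.4]
opening: 0.107
```

```bash
python3 -c "
from h import *
tl()"
```

```text
14.85 [0.5175 0.3003 0.1505] [-0.1024 -0.0121] pitch 0.0962 q [0.34  0.245 1.784 0.041 1.209 0.247]
```

Emit:
{"name": "send_rows", "arguments": {"motion": [3,0,0,0,0,3,0,0,0,0,3,0,0,0,0]}}

```text
time: 15.15
eef_pos: [0.6029, 0.3072, 0.139]
tcp_rot: [0.998, 0.04, -0.055, -0.003]
contact_force: [-0.5, -0.1, -1.4]
opening: 0.11
```

```bash
python3 -c "
from h import *
tl()"
```

```text
15.25 [0.605  0.3066 0.1384] [-0.1085 -0.0102] pitch 0.1038 q [0.307 0.427 1.574 0.037 1.245 0.216]
```

Emit:
{"name": "send_rows", "arguments": {"motion": [-3,0,0,0,0,-3,0,0,0,0,-3,0,0,0,0]}}

```text
time: 15.55
eef_pos: [0.5153, 0.2983, 0.1476]
tcp_rot: [0.998, 0.037, -0.055, -0.003]
contact_force: [-1.0, -0.3, -1.8]
opening: 0.109
```

```bash
python3 -c "
from h import *
tl()"
```

```text
15.65 [0.5124 0.2985 0.1473] [-0.1126 -0.0094] pitch 0.1068 q [0.34  0.243 1.793 0.041 1.212 0.247]
```

Emit:
{"name": "send_rows", "arguments": {"motion": [-0.5,0,0,0,0,-0.5,0,0,0,0,-0.5,0,0,0,0,-0.5,0,0,0,0,-0.5,0,0,0,0,-0.5,0,0,0,0,-0.5,0,0,0,0,-0.5,0,0,0,0]}}

```text
time: 16.45
eef_pos: [0.471, 0.2953, 0.1539]
tcp_rot: [0.998, 0.038, -0.055, -0.003]
contact_force: [-0.4, 0.5, -1.9]
opening: 0.108
```

```bash
python3 -c "
from h import *
tl()"
```

```text
16.55 [0.4707 0.2953 0.1539] [-0.1099 -0.01  ] pitch 0.1032 q [0.359 0.155 1.883 0.043 1.207 0.266]
```

Emit:
{"name": "send_rows", "arguments": {"motion": [0,0,0,0,0,0,0,0,0,0,0,0,0,0,0,0,0,0,0,0,0,0,0,0,0,0,0,0,0,0,0,0,0,0,0,0,0,0,0,0]}}

```text
time: 17.35
eef_pos: [0.4714, 0.2953, 0.1538]
tcp_rot: [0.998, 0.038, -0.055, -0.003]
contact_force: [-1.3, -0.3, -1.7]
opening: 0.106
```

```bash
python3 -c "
from h import *
tl()"
```

```text
17.45 [0.4714 0.2953 0.1539] [-0.1092 -0.0101] pitch 0.1026 q [0.359 0.156 1.882 0.043 1.206 0.266]
```

Emit:
{"name": "send_rows", "arguments": {"motion": [-2.6,0.3,0,0,0]}}

```text
time: 17.55
eef_pos: [0.4476, 0.2904, 0.1568]
tcp_rot: [0.998, 0.037, -0.054, -0.003]
contact_force: [-0.0, 0.7, -1.3]
opening: 0.106
```

```bash
python3 -c "
from h import *
tl()"
```

```text
17.65 [0.4436 0.29   0.1562] [-0.1118 -0.0096] pitch 0.105 q [0.368 0.097 1.943 0.044 1.206 0.274]
```

Emit:
{"name": "send_rows", "arguments": {"motion": [0,0,4,0,0]}}

```text
time: 17.75
eef_pos: [0.4443, 0.2921, 0.1224]
tcp_rot: [0.998, 0.038, -0.049, -0.005]
contact_force: [2.3, 1.0, -1.9]
opening: 0.11
```

```bash
python3 -c "
from h import *
tl()"
```

```text
17.85 [0.4353 0.2887 0.112 ] [-0.1214 -0.0066] pitch 0.1151 q [0.371 0.143 1.983 0.046 1.131 0.273]
```

Emit:
{"name": "send_rows", "arguments": {"motion": [0.5,-0.1,0.4,0,0,0.4,-0.1,0.4,0,0,0.2,-0.1,0.4,0,0,0.1,0,0.4,0,0,0,0,0.4,0,0,0,0,0.4,0,0,0,0,0.4,0,0,0,0,0.4,0,0]}}

```text
time: 18.65
eef_pos: [0.4486, 0.2942, 0.0811]
tcp_rot: [0.998, 0.038, -0.057, -0.002]
contact_force: [-0.3, -1.1, -2.2]
opening: 0.108
```

```bash
python3 -c "
from h import *
tl(); print(pose())"
```

```text
18.75 [0.4479 0.294  0.0805] [-0.1157 -0.0082] pitch 0.1091 q [0.372 0.213 1.968 0.047 1.069 0.271]
(array([0.44793339, 0.29397776, 0.08049886]), np.float64(0.0764977588618458), np.float64(-0.9932529958920929))
```

Emit:
{"name": "send_rows", "arguments": {"motion": [0,0,0.5,0.004,0,0,0,0.5,0.004,0,0,0,0.5,0.004,0,0,0,0.5,0.003,0,0,0,0.5,0,0,0,0,0.5,0,0,0,0,0.5,0,0,0,0,0.5,0,0,0,0,0.4,0,0,0,0,0,0,0]}}

```text
time: 19.75
eef_pos: [0.4421, 0.2939, 0.0326]
tcp_rot: [0.998, 0.03, -0.058, -0.001]
contact_force: [-0.7, 0.4, -2.1]
opening: 0.106
```

```bash
python3 -c "
from h import *
tl(); print(pose())"
```

```text
19.85 [0.4426 0.2941 0.0333] [-0.1152 -0.0065] pitch 0.1084 q [0.375 0.28  1.992 0.051 0.978 0.285]
(array([0.44261123, 0.29407643, 0.03329772]), np.float64(0.06007388531689443), np.float64(-0.9933235340094572))
```

Emit:
{"name": "send_rows", "arguments": {"motion": [0,0,0.3,0,0,0,0,0.3,0,0,0,0,0.2,0,0,0,0,0,0,0]}}

```text
time: 20.25
eef_pos: [0.4424, 0.2943, 0.0256]
tcp_rot: [0.998, 0.03, -0.057, -0.002]
contact_force: [-0.8, 0.7, -1.3]
opening: 0.109
```

Emit:
{"name": "send_rows", "arguments": {"motion": [0,0,0.15,0,0,0,0,0.15,0,0]}}

```text
time: 20.45
eef_pos: [0.4423, 0.2945, 0.023]
tcp_rot: [0.998, 0.03, -0.057, -0.002]
contact_force: [-4.2, -0.9, 7.8]
opening: 0.109
```

Foot edge on the floor. Releasing, then a slow retreat.

Emit:
{"name": "send_rows", "arguments": {"motion": [0,0,0,0,1.5,0,0,0,0,3,0,0,0,0,4,0,0,0,0,4,0,0,-0.7,0,4,0,0,-0.7,0,4,0,0,-0.7,0,4,0,0,-0.7,0,4,0,0,-0.7,0,4,0,0,-0.7,0,4,0,0,-0.7,0,4,0,0,-0.7,0,4]}}

```text
time: 21.65
eef_pos: [0.4503, 0.2949, 0.0849]
tcp_rot: [0.998, 0.03, -0.055, -0.003]
contact_force: [0.1, 1.2, 0.0]
opening: 0.469
```

```bash
python3 -c "
from h import *
tl(); print(pose())"
```

```text
21.75 [0.4512 0.2953 0.0857] [-0.1075 -0.0092] pitch 0.1003 q [0.372 0.208 1.963 0.048 1.071 0.287]
(array([0.45121725, 0.29528649, 0.08565956]), np.float64(0.06026916998408903), np.float64(-0.9941581063199861))
```

Slow steps reduce the tool tilt, so I'll keep to slow steps from here.

Emit:
{"name": "send_rows", "arguments": {"motion": [0,0,-0.8,0,6,0,0,-0.8,0,6,0,0,-0.8,0,6,0,0,-0.8,0,6,0,0,-0.8,0,6,0,0,-0.8,0,6,0,0,-0.8,0,6,0,0,-0.8,0,6,0,0,-0.8,0,6,0,0,-0.8,0,6,0,0,-0.8,0,6,0,0,-0.8,0,6]}}

```text
time: 22.95
eef_pos: [0.4615, 0.2946, 0.1881]
tcp_rot: [0.998, 0.03, -0.055, -0.002]
contact_force: [0.3, 0.2, 0.0]
opening: 0.698
```

Run:
```python
from h import *
tl(); print(pose())
im,d,st=cam('wrist'); save('w8.png',im); W=cloud('wrist',d,st); report(W,(.455,.28),zo=.004,r=.05); report(W,(.45,.09),r=.06)
```

```text
23.05 [0.4624 0.295  0.1892] [-0.1074 -0.0092] pitch 0.1002 q [0.364 0.099 1.876 0.043 1.267 0.289]
(array([0.46241641, 0.29499725, 0.18917802]), np.float64(0.06026612183269669), np.float64(-0.9941783578512298))
barrel [0.4432 0.2625] br 0.0141 ang -1.536 -1.526 webmid(x=-5) [0.4417 0.3055] wlen 0.0428 z 0.051 0.0429
barrel [0.4694 0.1198] br 0.0141 ang 0.63 0.658 webmid(x=-5) [0.4347 0.0944] wlen 0.0259 z 0.0507 0.0431
```

View pics/w8.png

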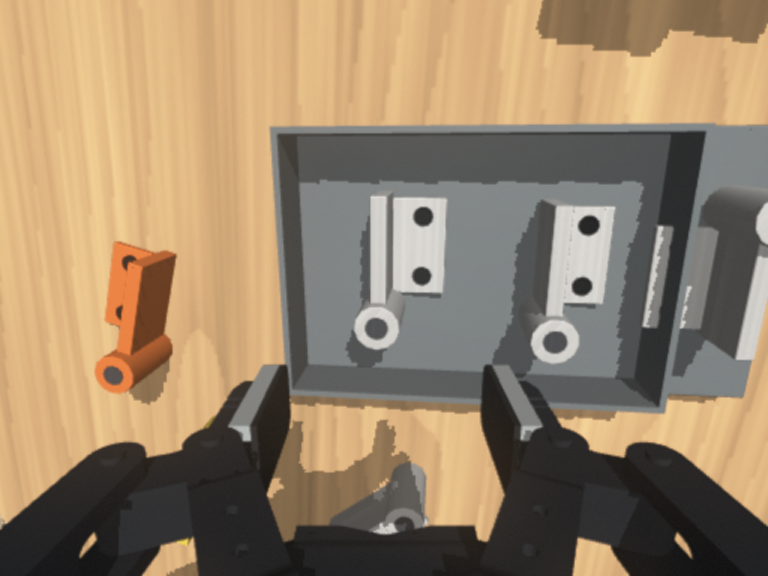

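Both LH hinges stand flat in the left bin (barrels at (377,327) and (555,340), tops right). The RH hinge h3 hasn't moved. Going there slowly with the spin.

Run:
```python
from h import *
plan([.446,.0971,.15],-.83,6,n=30)
```

```text
from [0.4619 0.2948 0.1882] 0.06 end [0.446  0.0971 0.15  ] -0.83 30
[-0.09,0.65,0.13,0.03,6,-0.07,0.66,0.13,0.03,6,-0.05,0.66,0.13,0.03,6,-0.03,0.66,0.13,0.03,6,-0.01,0.66,0.13,0.03,6,0.01,0.66,0.13,0.03,6,0.03,0.66,0.13,0.03,6,0.04,0.66,0.13,0.03,6,0.06,0.66,0.13,0.03,6,0.08,0.66,0.13,0.03,6,0.1,0.65,0.13,0.03,6,0.12,0.65,0.13,0.029,6]
[0.14,0.65,0.13,0.03,6,0.16,0.64,0.13,0.029,6,0.18,0.64,0.13,0.03,6,0.2,0.63,0.12,0.029,6,0.22,0.62,0.13,0.03,6,0.24,0.62,0.12,0.029,6,0.26,0.61,0.13,0.03,6,0.27,0.6,0.12,0.029,6,0.29,0.59,0.13,0.03,6,0.31,0.59,0.12,0.029,6,0.32,0.58,0.13,0.03,6,0.34,0.56,0.12,0.029,6]
[0.36,0.56,0.13,0.03,6,0.38,0.54,0.12,0.029,6,0.39,0.53,0.13,0.03,6,0.41,0.52,0.12,0.029,6,0.42,0.51,0.13,0.03,6,0.43,0.5,0.12,0.029,6]
```

Emit:
{"name": "send_rows", "arguments": {"motion": [-0.1,0.65,0.1,0.03,6,-0.1,0.65,0.1,0.03,6,-0.1,0.65,0.1,0.03,6,0,0.65,0.1,0.03,6,0,0.65,0.1,0.03,6,0,0.65,0.1,0.03,6,0,0.65,0.1,0.03,6,0,0.65,0.1,0.03,6,0.1,0.65,0.1,0.03,6,0.1,0.65,0.1,0.03,6,0.1,0.65,0.1,0.03,6,0.1,0.65,0.1,0.03,6]}}

```text
time: 24.3
eef_pos: [0.45, 0.2094, 0.1739]
tcp_rot: [0.985, -0.165, -0.056, 0.009]
contact_force: [-0.5, 0.2, 0.3]
opening: 0.704
```

Run:
```python
from h import *
tl(); print(pose(),R.from_quat(ctrl.get_state()['tcp_rot']).as_matrix()[:,2])
plan([.446,.0971,.15],-.83,6,n=17)
```

```text
24.4 [0.4498 0.2092 0.1738] [-0.1076  0.0367] pitch 0.1113 q [0.218 0.006 2.004 0.026 1.243 0.539]
(array([0.44982957, 0.20916843, 0.17375555]), np.float64(-0.3331979930856312), np.float64(-0.9935165177606439)) [-1.13687411e-01  3.18792578e-04 -9.93516518e-01]
from [0.4498 0.2092 0.1738] -0.333 end [0.446  0.0971 0.15  ] -0.83 17
[0.19,0.63,0.14,0.029,6,0.21,0.62,0.14,0.029,6,0.23,0.62,0.14,0.029,6,0.25,0.61,0.14,0.029,6,0.27,0.6,0.14,0.029,6,0.28,0.6,0.14,0.029,6,0.3,0.59,0.14,0.029,6,0.32,0.58,0.14,0.029,6,0.33,0.57,0.14,0.029,6,0.35,0.56,0.14,0.029,6,0.37,0.55,0.14,0.03,6,0.38,0.54,0.14,0.029,6]
[0.4,0.52,0.14,0.03,6,0.41,0.51,0.14,0.029,6,0.43,0.5,0.14,0.03,6,0.45,0.49,0.14,0.029,6,0.46,0.47,0.14,0.03,6]
```

Emit:
{"name": "send_rows", "arguments": {"motion": [0.2,0.6,0.1,0.035,6,0.2,0.6,0.1,0.035,6,0.2,0.6,0.1,0.035,6,0.25,0.6,0.1,0.035,6,0.25,0.6,0.1,0.035,6,0.3,0.6,0.1,0.035,6,0.3,0.6,0.1,0.035,6,0.3,0.6,0.1,0.035,6,0.3,0.5,0.1,0.035,6,0.3,0.5,0.1,0.035,6,0.3,0.5,0.1,0.035,6,0.3,0.5,0.1,0.035,6]}}

```text
time: 25.6
eef_pos: [0.4408, 0.1281, 0.1619]
tcp_rot: [0.922, -0.383, -0.052, 0.021]
contact_force: [0.3, -0.1, -0.5]
opening: 0.704
```

Run:
```python
from h import *
tl(); print(pose(),R.from_quat(ctrl.get_state()['tcp_rot']).as_matrix()[:,2])
im,d,st=cam('wrist'); save('w9.png',im); W=cloud('wrist',d,st); report(W,(.45,.1),r=.055)
plan([.446,.0971,.08],-.83,6,n=10)
```

```text
25.7 [0.4407 0.128  0.1618] [-0.0804  0.0799] pitch 0.1134 q [ 0.057 -0.064  2.095  0.007  1.224  0.84 ]
(array([0.44069985, 0.12804263, 0.16180212]), np.float64(-0.7892103396545487), np.float64(-0.99355626091808)) [-1.13339222e-01  4.20943538e-04 -9.93556261e-01]
barrel [0.4702 0.1189] br 0.014 ang 0.717 0.726 webmid(x=-5) [0.4378 0.0907] wlen 0.0472 z 0.051 0.0429
from [0.4408 0.1284 0.1619] -0.788 end [0.446  0.0971 0.08  ] -0.83 10
[0.26,0.18,0.82,0.004,6,0.26,0.18,0.82,0.004,6,0.26,0.18,0.82,0.004,6,0.26,0.18,0.82,0.004,6,0.26,0.18,0.82,0.004,6,0.26,0.18,0.82,0.004,6,0.26,0.18,0.82,0.004,6,0.26,0.18,0.82,0.005,6,0.27,0.18,0.82,0.004,6,0.26,0.17,0.81,0.005,6]
```

View pics/w9.png

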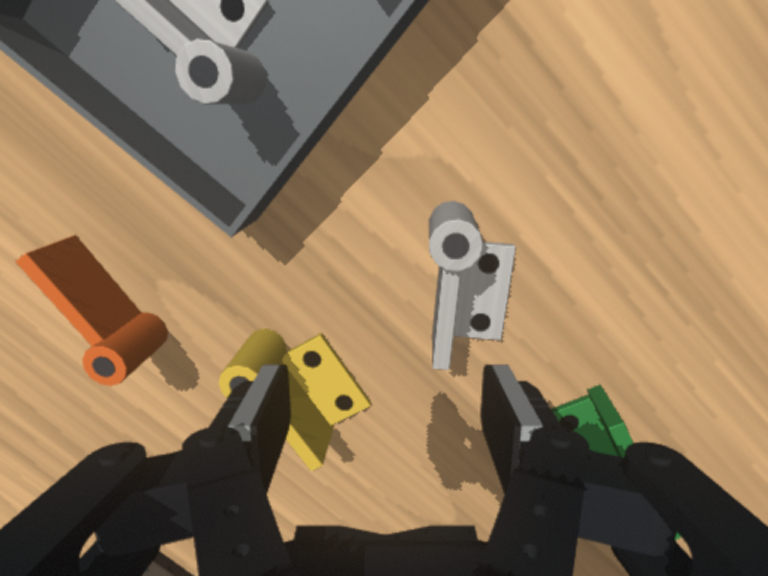

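The wrist view shows the RH hinge at (455,300): barrel up, plate on the right. Yellow (310,400) and green (600,420) are clear of the fingers. Descending.

```bash
cat >> h.py <<'E'
def rel(tgt,th=None):
    s=ctrl.get_state();M=R.from_quat(s['tcp_rot']).as_matrix();p,t,_=pose(s)
    print('tool cm',(M.T@(np.array(tgt)-p)*100).round(2),'spin',None if th is None else round(t-th,3),'at',p.round(4),round(t,3),'t',s['time'],'R2',M[2,:2].round(3))
E
python3 -c "
from h import *
rel([.4456,.0971,.07],-.845)"
```

```text
tool cm [3.28 1.15 9.08] spin 0.057 at [0.4408 0.1284 0.1619] -0.788 t 25.75 R2 [-0.08   0.079]
```

Emit:
{"name": "send_rows", "arguments": {"motion": [0.35,0.1,0.4,0.006,6,0.35,0.1,0.7,0.006,6,0.35,0.1,0.8,0.006,6,0.35,0.1,0.8,0.006,6,0.3,0.1,0.8,0.006,6,0.3,0.1,0.8,0.006,6,0.3,0.1,0.8,0.006,6,0.3,0.1,0.8,0.006,6,0.2,0.1,0.7,0.006,6,0,0,0.5,0,6,0,0,0,0,6]}}

```text
time: 26.85
eef_pos: [0.4451, 0.1, 0.0821]
tcp_rot: [0.911, -0.408, -0.053, 0.023]
contact_force: [-0.8, 0.4, -0.3]
opening: 0.702
```

```bash
python3 -c "
from h import *
rel([.4456,.0971,.0165],-.845)"
```

```text
tool cm [ 0.76 -0.4   6.51] spin -0.001 at [0.4451 0.1    0.0821] -0.846 t 26.85 R2 [-0.078  0.086]
```

Emit:
{"name": "send_rows", "arguments": {"motion": [0.2,-0.1,0.5,0,6,0.2,-0.1,0.6,0,6,0.1,-0.1,0.7,0,6,0.1,0,0.7,0,6,0.1,0,0.7,0,6,0,0,0.7,0,6,0,0,0.5,0,6,0,0,0,0,6]}}

```text
time: 27.65
eef_pos: [0.4476, 0.0969, 0.0342]
tcp_rot: [0.911, -0.408, -0.053, 0.023]
contact_force: [-0.5, -0.3, -0.2]
opening: 0.702
```

```bash
python3 -c "
from h import *
rel([.4456,.0971,.0165],-.845)"
```

```text
tool cm [-0.02 -0.02  1.78] spin -0.001 at [0.4476 0.0969 0.0342] -0.846 t 27.65 R2 [-0.077  0.085]
```

Emit:
{"name": "send_rows", "arguments": {"motion": [0,0,0.4,0,6,0,0,0.5,0,6,0,0,0.5,0,6,0,0,0.2,0,6,0,0,0,0,6]}}

```text
time: 28.15
eef_pos: [0.446, 0.097, 0.0172]
tcp_rot: [0.911, -0.408, -0.052, 0.023]
contact_force: [1.0, -0.4, -0.5]
opening: 0.705
```

```bash
python3 -c "
from h import *
rel([.4456,.0971,.0165],-.845)"
```

```text
tool cm [-0.03  0.01  0.08] spin -0.0 at [0.446  0.097  0.0172] -0.845 t 28.15 R2 [-0.076  0.084]
```

Emit:
{"name": "send_rows", "arguments": {"motion": [0,0,0,0,0,0,0,0,0,0,0,0,0,0,0,0,0,0,0,0,0,0,0,0,0,0,0,0,0,0]}}

```text
time: 28.75
eef_pos: [0.4483, 0.0962, 0.0202]
tcp_rot: [0.911, -0.408, -0.05, 0.023]
contact_force: [0.3, 1.3, -1.4]
opening: 0.106
```

Emit:
{"name": "send_rows", "arguments": {"motion": [0,0,-0.5,0,0,0,0,-0.8,0,0,0,0,-0.8,0,0,0,0,-0.8,0,0,0,0,-1,0,0,0,0,-1,0,0,0,0,-1,0,0,0,0,-1,0,0,0,0,-1,0,0,0,0,-1,0,0]}}

```text
time: 29.75
eef_pos: [0.4572, 0.0966, 0.1148]
tcp_rot: [0.911, -0.408, -0.052, 0.024]
contact_force: [0.1, -0.1, -1.4]
opening: 0.107
```

Run:
```python
from h import *
im,d,st=cam('wrist'); save('w10.png',im)
im,d,st=cam('side'); save('s10.png',im)
b=np.array([.5067,-.3007])
rel([.5067,-.3007,.16]);plan([.5067,-.3007,.16],-.845,0,n=30)
```

```text
tool cm [32.47 23.29 -4.87] spin None at [0.4587 0.0965 0.1159] -0.844 t 29.85 R2 [-0.072  0.082]
from [0.4587 0.0965 0.1159] -0.844 end [ 0.5067 -0.3007  0.16  ] -0.845 30
[1.1,0.76,-0.15,0.0,0,1.1,0.76,-0.15,0.0,0,1.1,0.76,-0.15,0.0,0,1.1,0.76,-0.15,0.0,0,1.1,0.76,-0.15,0.0,0,1.1,0.76,-0.15,0.0,0,1.09,0.76,-0.15,0.0,0,1.1,0.76,-0.15,0.0,0,1.09,0.76,-0.15,0.0,0,1.1,0.76,-0.15,0.0,0,1.09,0.76,-0.15,0.0,0,1.1,0.76,-0.15,0.0,0]
[1.09,0.76,-0.15,0.0,0,1.1,0.76,-0.14,0.0,0,1.09,0.76,-0.15,0.0,0,1.1,0.76,-0.14,0.0,0,1.09,0.76,-0.15,0.0,0,1.1,0.76,-0.14,0.0,0,1.09,0.76,-0.15,0.0,0,1.1,0.76,-0.14,0.0,0,1.09,0.76,-0.15,0.0,0,1.1,0.76,-0.14,0.0,0,1.09,0.76,-0.15,0.0,0,1.1,0.76,-0.14,0.0,0]
[1.09,0.76,-0.15,0.0,0,1.1,0.76,-0.14,0.0,0,1.09,0.76,-0.15,0.0,0,1.1,0.76,-0.14,0.0,0,1.09,0.76,-0.15,0.001,0,1.1,0.76,-0.14,0.0,0]
```

View pics/w10.png

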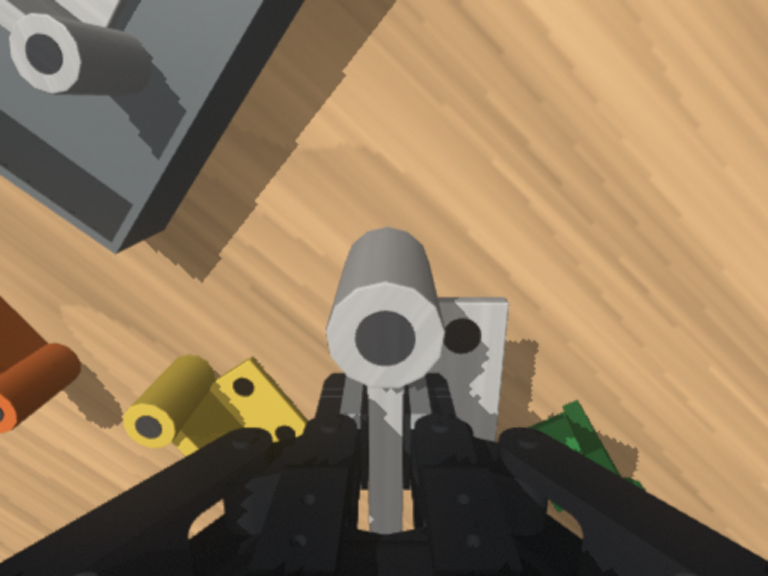

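View pics/s10.png

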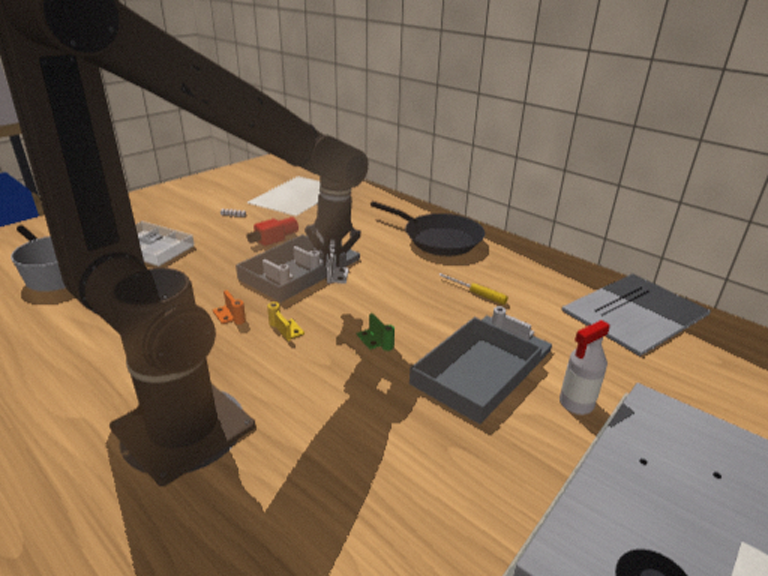

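Held; the side view shows the hinge between the fingers at (335,265). Moving to the right bin.

Emit:
{"name": "send_rows", "arguments": {"motion": [0.6,0.4,-0.3,0,0,1.1,0.8,-0.3,0,0,1.1,0.8,-0.3,0,0,1.1,0.8,-0.3,0,0,1.1,0.8,-0.3,0,0,1.1,0.8,-0.2,0,0,1.1,0.8,-0.2,0,0,1.1,0.8,-0.2,0,0,1.1,0.8,-0.2,0,0,1.1,0.8,-0.2,0,0,1.1,0.8,-0.2,0,0,1.1,0.8,-0.2,0,0]}}

```text
time: 31.05
eef_pos: [0.4761, -0.0754, 0.1424]
tcp_rot: [0.911, -0.409, -0.053, 0.024]
contact_force: [-0.0, -0.0, -2.2]
opening: 0.107
```

```bash
python3 -c "
from h import *
rel([.5067,-.3007,.16],-.845)"
```

```text
tool cm [18.73 12.84 -2.08] spin -0.003 at [ 0.4761 -0.0754  0.1424] -0.848 t 31.05 R2 [-0.076  0.088]
```

Emit:
{"name": "send_rows", "arguments": {"motion": [1.2,0.8,-0.2,0,0,1.2,0.8,-0.2,0,0,1.2,0.8,-0.2,0,0,1.2,0.8,-0.2,0,0,1.2,0.8,-0.2,0,0,1.2,0.8,-0.2,0,0,1.2,0.8,-0.2,0,0,1.2,0.8,-0.2,0,0,1.2,0.8,-0.2,0,0,1.2,0.8,-0.1,0,0,1.2,0.8,0,0,0,1.2,0.8,0,0,0]}}

```text
time: 32.25
eef_pos: [0.5042, -0.2625, 0.1601]
tcp_rot: [0.911, -0.409, -0.053, 0.024]
contact_force: [0.1, 0.2, -1.5]
opening: 0.104
```

Run:
```python
from h import *
im,d,st=cam('wrist'); save('w11.png',im);W=cloud('wrist',d,st);fit_bin(W,(.507,-.301))
rel([.5067,-.3007,.10],-.848)
```

```text
bin [ 0.5049 -0.2998  0.0471] cost mm 0.461 4988
tool cm [3.27 1.68 5.98] spin -0.001 at [ 0.5045 -0.2648  0.1603] -0.849 t 32.3 R2 [-0.074  0.088]
```

View pics/w11.png

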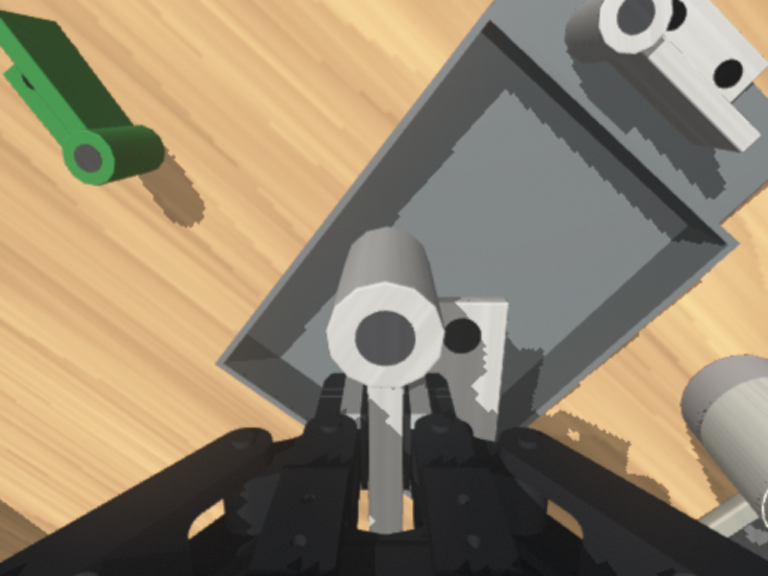

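The sample in this bin has its plate on the right of its barrel direction, so RH is confirmed, and both cameras agree on the bin pose to 2 mm. Lowering.

```bash
python3 -c "
from h import *
rel([.50,-.29,.08],-.849)"
```

```text
tool cm [2.18 1.29 8.04] spin -0.0 at [ 0.5045 -0.2648  0.1603] -0.849 t 32.3 R2 [-0.074  0.088]
```

Emit:
{"name": "send_rows", "arguments": {"motion": [0.4,0.2,0.3,0,0,0.4,0.2,0.6,0,0,0.3,0.2,0.7,0,0,0.3,0.2,0.7,0,0,0.3,0.2,0.7,0,0,0.2,0.1,0.7,0,0,0.1,0.1,0.7,0,0,0,0,0.7,0,0,0,0,0.7,0,0,0,0,0.7,0,0,0,0,0.5,0,0,0,0,0,0,0]}}

```text
time: 33.5
eef_pos: [0.4991, -0.2878, 0.0818]
tcp_rot: [0.91, -0.409, -0.054, 0.024]
contact_force: [-0.5, 0.1, -1.7]
opening: 0.107
```

```bash
python3 -c "
from h import *
rel([.50,-.29,.032],-.849)"
```

```text
tool cm [ 0.62 -0.36  4.93] spin 0.001 at [ 0.4991 -0.2878  0.0818] -0.848 t 33.5 R2 [-0.079  0.088]
```

Emit:
{"name": "send_rows", "arguments": {"motion": [0.2,-0.1,0.4,0,0,0.1,-0.1,0.6,0,0,0.1,-0.1,0.6,0,0,0.1,0,0.6,0,0,0,0,0.6,0,0,0,0,0.6,0,0,0,0,0.5,0,0,0,0,0.3,0,0,0,0,0,0,0]}}

```text
time: 34.4
eef_pos: [0.5002, -0.2899, 0.0361]
tcp_rot: [0.911, -0.409, -0.054, 0.024]
contact_force: [-0.2, -0.2, -2.4]
opening: 0.1
```

Emit:
{"name": "send_rows", "arguments": {"motion": [0,0,0.3,0,0,0,0,0.3,0,0,0,0,0.2,0,0,0,0,0,0,0]}}

```text
time: 34.8
eef_pos: [0.4996, -0.2902, 0.0281]
tcp_rot: [0.911, -0.409, -0.053, 0.024]
contact_force: [0.6, 0.4, -1.2]
opening: 0.11
```

Emit:
{"name": "send_rows", "arguments": {"motion": [0,0,0.15,0,0,0,0,0.15,0,0,0,0,0.1,0,0]}}

```text
time: 35.1
eef_pos: [0.4994, -0.2905, 0.0243]
tcp_rot: [0.911, -0.409, -0.053, 0.024]
contact_force: [0.7, -0.5, -1.7]
opening: 0.108
```

Emit:
{"name": "send_rows", "arguments": {"motion": [0,0,0.1,0,0,0,0,0.1,0,0]}}

```text
time: 35.3
eef_pos: [0.4995, -0.2905, 0.024]
tcp_rot: [0.911, -0.409, -0.053, 0.024]
contact_force: [-2.1, 3.2, 6.5]
opening: 0.106
```

Contact. Releasing and retreating.

Emit:
{"name": "send_rows", "arguments": {"motion": [0,0,0,0,1.5,0,0,0,0,3,0,0,0,0,4,0,0,0,0,4,0,0,-0.7,0,4,0,0,-0.8,0,4,0,0,-1,0,4,0,0,-1,0,4,0,0,-1,0,4,0,0,-1,0,4,0,0,-1,0,4,0,0,-1,0,4]}}

```text
time: 36.5
eef_pos: [0.5097, -0.2911, 0.1055]
tcp_rot: [0.911, -0.409, -0.051, 0.025]
contact_force: [-0.0, 0.4, 0.3]
opening: 0.47
```

Emit:
{"name": "send_rows", "arguments": {"motion": [0,0,-1.5,0,4,0,0,-1.5,0,4,0,0,-1.5,0,4,0,0,-1.5,0,4,0,0,-1.5,0,4,0,0,0,0,4]}}

```text
time: 37.1
eef_pos: [0.5203, -0.2916, 0.1903]
tcp_rot: [0.911, -0.409, -0.049, 0.025]
contact_force: [-0.0, 0.0, -0.2]
opening: 0.471
```

Run:
```python
from h import *
im,d,st=cam('wrist'); save('w12.png',im);W=cloud('wrist',d,st);report(W,(.51,-.28),zo=.004,r=.065)
im,d,st=cam('top'); save('t12.png',im);print(st['time'],st['eef_pos'])
```

```text
barrel [ 0.5236 -0.2688] br 0.014 ang 0.435 1.264 webmid(x=-5) [ 0.4846 -0.2869] wlen 0.0342 z 0.051 0.0428
37.15 [ 0.51968533 -0.29124111  0.18889132]
```

View pics/w12.png

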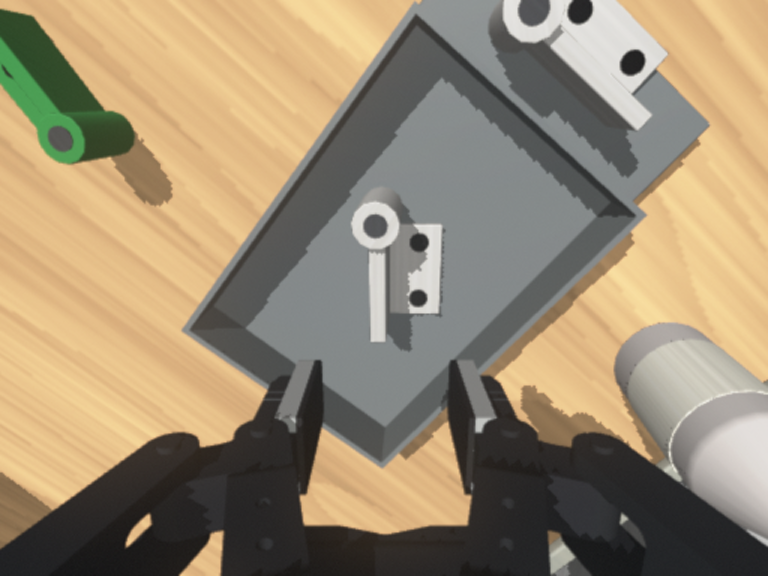

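View pics/t12.png

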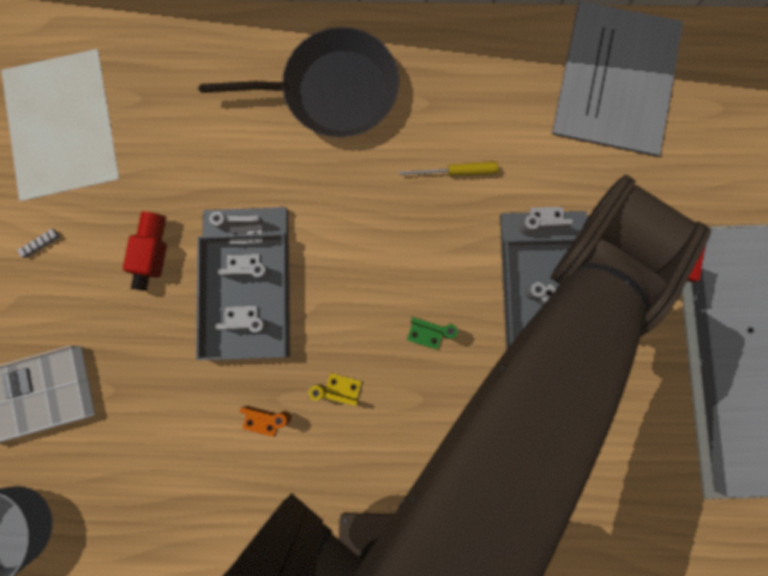

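All three are in place: the LH hinges at (243,265) and (240,318) in the top view, the RH hinge at (375,265) in the wrist view, and the bystanders where they were. Handing in.

```bash
python3 -c "
from h import *
print(workorder.sign_off(), ctrl.get_state()['time'])"
```

```text
the job is handed in; nothing more can be done
the job is handed in; nothing more can be done
```

All three hinges are sorted and the job is handed in, at about 37 s of the 67 s allowed. Both left-hand hinges are in the left bin (y ≈ +0.30) and the right-hand hinge is in the right bin (y ≈ −0.30). I matched each hinge to its bin by comparing hands with that bin's sample.

**Last checks:**
- **Standing flat:** after release, the wrist camera put every hinge's barrel and web tops within about 1.5 mm of the upright height.
- **Bystanders:** the last top picture shows the screwdriver, plug and coloured look-alikes where they started. The sprayer was mostly hidden behind the arm in that picture. The last wrist view shows it upright.
- **Robot clear:** the gripper was open and about 19 cm above the bench at hand-in.

**What went less well:**
- **Tool tilt:** the tool drifted to about 6–7° off vertical during the moves. The second left-hand hinge touched down on its foot edge first and settled flat when released. The right-hand hinge was also set down with the tool tilted, but it was gripped at that same tilt.
- **Right-hand hinge angle:** I set it diagonally in its bin, without turning it from the way it was picked up.
- **Angle fits in the bins:** the two angle readings for the hinge in view disagreed on two of the three placed-hinge checks, probably because points on the fingers or bin got in. I relied on the heights and pictures for those.

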